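# Set the tile-trimming jig to the next size and clamp the tile in

## Robot

A 6-joint arm with a two-finger parallel gripper is mounted at the origin on the work surface. World frame = base frame: x ahead of the robot, y to its left, z up, the work surface at z = 0. Lengths are in m, angles in degrees, forces in N, time in s.
With the tool pointing down it reaches from about 0.4 to 0.825 m from the base axis. Payload 7 kg.
Tool frame: the origin (TCP) lies between the finger pads; the fingertips stand 19 mm ahead of it and the grasp point (between the pads) is the TCP (r.tip_extent is the distance from the TCP to the fingertips, in m); z points along the fingers, y is the direction in which the jaws open and shut (so a half turn about z gives the same grasp; the last joint's range is limited). The gripper opens to 88 mm and grips with 3 to 60 N. Pads are 19 mm wide; open, the fingers measure 130 mm over their backs; the gripper's body (78 mm by 193 mm) begins 47 mm behind the grasp point.
Start: joints at [85.548, 20.546, 0.682, 0, -70.136, -16.507], TCP at [0.241, 0.63, 0.246] pointing down, gripper open.
Joint ranges: [-176.03, 176.03], [-82.01, 121.73], [-58.28, 71.71], [-173.87, 95.51], [-174.79, -0.11], [-173.66, 173.66]. Speed limits (degrees/s): [136.94, 136.94, 172.46, 180, 180, 180].

## Interface

Orientations are given as [roll, pitch, yaw] about the fixed x, y, z axes, in that order (R = Rz(yaw) Ry(pitch) Rx(roll)).
In Python, from plant import r, capture, workorder, spotter gives the robot as it stands.
- The arm moves only by the tool step_arm, never from a script. Its argument "motion" is a list of rows, each a list of 5 numbers: the finger opening in m, from 0 to 0.0876, then the shift along the tool's x, y, z in m, then the turn about the tool's z in rad. In form: [[grip, dx, dy, dz, roll], ...]. A call has 1 to 5 rows; each row is the pose to reach, as a shift and turn from the pose commanded when the call began, along the tool's axes at that moment; what a row does not reach only later rows make up. A row lasts 1/8 s, in which the tool goes at most 62.5 mm and 10.7 degrees, less where a joint would pass 70% of its speed; a pose out of reach is approached as far as the arm can. A call with a gripper value outside its range is refused whole. The fingers move at their own pace and stop on an object; "newtons" is the grip in N (left out, the last holds). Time passes only in rows, so rows that repeat a pose let the fingers close. It gives the time, the measured TCP pose, the force and the opening at its end, in the units of the state.
- r.get_state(): the state, without advancing time (a new reading comes with each control period).
- capture(name): name is "side" or "top" or "wrist"; returns a dict with "image" (420x560x3 uint8, red, green, blue), "z_map" (420x560 float32, m along the optical axis (not along the pixel's ray), 0 where there is no reading), "fx", "fy", "cx", "cy" (pixels), "pose" (4x4, takes a point from camera to world coordinates). Camera axes: x right, y down, z forward; pixel columns grow to the right and rows downward; lengths in m; the calibration is good to about 2 mm. A picture is of the moment at which its call begins.
- workorder.close_job(): hands the job in, once; it reports no verdict.
Trained networks look in the newest picture that a camera, given by its name, has taken for a name from the list of things; names that differ only in an ending like _2 or _b are one class to them, and where a whole thing is asked for, a point or a joint stands for the part that bears it (a point fixed in the world has none). Each returns a list of dicts, best first, with "p" (0 to 1); they miss things now and then, are a little off and sometimes report something else, mostly with a low value. They report only what shows in the picture. A call takes as long as a camera call. They do not tell look-alikes from the thing itself.
- spotter.regions_of(camera, label): "mask" (420x560 bool, what is visible of it).
- spotter.tip_of(camera, label): "location" ([x, y, z] in m, in world coordinates, good to about 4 mm: a listed point, or the origin of a listed thing).
The state is a dict: "time_s": time; "joints": joint angles; "qd": joint speeds; "joint_torque": joint torques, N m; "tcp_pos": TCP position; "eef_rot": TCP orientation; "contact_force": force on the tool from outside, world axes, zero at the start; "moment": the same for the moment, N m; "gripper_width": finger opening in m.
Only numpy, scipy, OpenCV 4.12 (cv2) and the standard library are available. Lean on these libraries where they do the work, as an engineer would, in place of code of your own. Each camera call takes 0.05 s, during which the arm holds its last target.

## Task

Set up the tile-trimming jig: squeeze the latch tab on the black grip and slide the fence to the next notch away from the fixed end stop (only to the next one), letting go so that it latches there. Then lay the large rectangular terracotta tile, without dropping it, flat and square on the pad between the end stop and the fence, in the middle across the pad, swing the hold-down arm over it to its stop, and push in the arm's sprung stud and turn it a quarter turn clockwise until it locks the arm down. Leave the other things on the bench alone.

Things in the scene. Friction and masses are not known exactly. Their poses are not given: they have to be found in the camera images.
- jig: Jig, fixed: dark wooden board, top 12 mm above the bench. Origin on the underside; z up, y along the slide, x from notched rail and grip to arm pivot. In its frame, mm: board x -135..155, y -175..145; rail x -120..-108, top z 28; guide rod and carriage at x about -88; steel keeper for the stud, 36 x 44, top z 33, at x -25, y -15.
- tile_place (a point): Where the centre of the tile's underside belongs: x 50, y 4, z 20 mm in the jig's frame, tile's long side along the jig's y. Grey pad 46 mm wide (x 27..73), top z 20. Aluminium end stop across it: face at y -45, top z 31. Fence: aluminium bar 12 mm thick, z 22..31, from the grip across the pad; its face towards the stop is at y = -5 mm + carriage, so the gap is 40 mm + carriage.
- carriage (a joint): Position of grip and fence along the jig's +y (m), away from the end stop. Notches: a long parking slot where it starts (about 0 to 0.020, free to move within), the next notch at 0.058, a last one at 0.098. A notch leaves 2 mm of play each way and blocks the slide; in between, the released latch rides on the rail and snaps into the notch it meets. Friction 3 N.
- tab (a joint): Travel of the latch tab (m): 0 = out (latched when in a notch), 0.007 = pressed to its stop. The latch clears the rail from about 0.0045. Spring: 4 N at first, 8 N fully pressed. It is pressed along the jig's +x, towards the grip, as by pinching tab and grip between two fingers.
- grip (a point): Point within the squeeze grip, 60 mm above the bench; at x -88, y 1 mm + carriage in the jig's frame. In the jig's directions from here: black grip post x -4..12 mm, 26 mm along y, 33..73 mm above the bench; steel tab in front x -18..-12 (pressed -11..-5), 22 mm along y, 32..72 mm high. The pinch is 30 mm wide released, 23 mm squeezed.
- tile: The large rectangular terracotta tile, 56 (its x) x 90 (its y) x 10 mm, 96 g; origin at the centre of its underside. Starts flat on the bench.
- hold (a joint): Angle of the aluminium hold-down arm about its upright pivot (rad): 0 = over the pad at its stop, where its free end with the stud lies above the keeper; it grows as the arm swings clear, anticlockwise from above. It stays where it is left (friction 0.12 N m). At 0 the arm points along the jig's -x.
- pivot (a point): On the arm's pivot axis, 34 mm above the bench: at x 120, y -15 mm in the jig's frame. The arm is 24 mm wide, its underside 34 and its top 44 mm above the bench; it clears tile, stop and fence. The stud stands 145 mm from this axis.
- stud_head (a point): On the stud's axis within its wing head, at the arm's free end; 78 mm above the bench when up. The wing is a dark steel bar 34 x 9 mm, 28 mm high (60 to 88 mm above the bench when up). Unturned the bar lies across the arm (9 mm along the arm); locked it lies along the arm.
- turn (a joint): Turn of the stud relative to the arm (rad): 0 = unlocked, 1.5 = locked at its stop; it grows clockwise from above. Up, it only has play (up to about 0.4); it turns fully only when pushed in 9 to 10 mm or more, which needs the arm at its stop (within 4 mm at the stud): elsewhere the keeper blocks it.
- push (a joint): How far the stud is pushed down (m): 0 up, 0.013 at the bottom. Spring 4 N at first, 9 N at the bottom. Locked, it stays down by about 0.009 under the keeper; if let go unturned it springs up.
- small_tile: Bystander: small terracotta tile 44 x 60 x 10 mm.
- disc: Bystander: round terracotta disc, 68 mm across, 10 mm thick.
- bowl: Bystander: white bowl, 110 mm across, 60 mm high.
- jar: Bystander: glass jar, 68 mm across, 100 mm high.
- brush: Bystander: brush, 200 mm long, lying.
- rib: Bystander: flat wooden rib, 50 x 100 x 6 mm.
- mug: Bystander: blue mug, 76 mm across, 85 mm high.
Not all that is in view belongs to the job. What is shaped like the tile but blue or pink is not meant.

How it is judged (in metres and radians):
On the way, in this order (a step that is already met when the one before it is completed fails the run):
1. the fence is latched in the next notch (value of joint carriage between 0.0545 and 0.0615 m and value of joint tab below 0.0025 m), for 0.2 s.
2. the large tile lies flat between end stop and fence, let go (all of step 1 and x of tile in the frame of jig between 0.04 and 0.06 m and y of tile in the frame of jig between -0.004 and 0.012 m and z of tile in the frame of jig between 0.017 and 0.023 m and angle between the y axis of tile and the y axis of jig, either way round below 0.14 rad and angle between tile's own z axis and vertical below 0.06 rad and contact force between the fingers and tile below 0.05 N), for 0.2 s.
3. the hold-down arm is over the tile at its stop (x of tile in the frame of jig between 0.04 and 0.06 m and y of tile in the frame of jig between -0.004 and 0.012 m and z of tile in the frame of jig between 0.017 and 0.023 m and angle between the y axis of tile and the y axis of jig, either way round below 0.14 rad and angle between tile's own z axis and vertical below 0.06 rad and value of joint hold below 0.03 rad), for 0.1 s.
4. the stud is pushed in and turned to the lock (value of joint hold below 0.03 rad and value of joint turn above 1.2 rad and value of joint push above 0.007 m), for 0.1 s.
At the end, for the whole second after the job is handed in: Fence at 58 mm (3.5 mm), tab out (2.5 mm); large tile flat between stop and fence, within 10 mm across and 8 mm along of its place, square within 8 degrees, released, at rest; arm within 0.03 rad of its stop; stud turned over 1.2 rad and held in over 7 mm (all of step 2 and all of step 4 and linear speed of tile below 0.02 m/s); the robot touches nothing.
It fails at once if a bystander was moved more than 30 mm (distance of any of small_tile, disc, bowl, jar, brush, rib, mug from where it was at the start of the episode above 0.03 m).
It fails at once if the tile was dropped or knocked (moving faster than 0.5 m/s out of the fingers) (contact force between the fingers and tile below 0.01 N and linear speed of tile above 0.5 m/s).
It also fails if it takes over 67 s, if anything falls off the work surface, if the arm or the gripper's body presses on something with over 40 N, if the wrist force passes 120 N, or if a joint passes its speed limit or range.

## Working session

There is one attempt and no reset: what is moved stays moved. The work goes in short steps, Python scripts to look and compute and a tool call to move; the robot and the scene stay as the last step left them, time stands still between calls to the robot, and variables do not carry over. Pictures are saved under pics/ and viewed, and the job is handed in when it is done.

Besides the shell and the picture viewer there is one more tool, called after "Emit:" by a JSON object that holds its "name" and its "arguments". step_arm: Moves the arm, as the interface text tells. Its arguments: {"type":"object","properties":{"motion":{"type":"array","items":{"type":"array","items":{"type":"number"}}},"newtons":{"type":"number"}},"required":["motion"]}

```bash
mkdir -p pics; ls
python3 - <<'E'
from plant import r, capture, workorder, spotter
import cv2
print(r.get_state(), r.tip_extent)
for n in ["side","top","wrist"]:
    c=capture(n); cv2.imwrite(f"pics/{n}0.png",c["image"][:,:,::-1]); print(n,c["pose"].round(3).tolist(),c["fx"],c["cx"],c["cy"])
E
```

```text
pics
{'time_s': 0.0, 'joints': array([ 8.55487574e+01,  2.05905708e+01,  6.31796492e-01, -1.89833161e-02,
       -7.01350599e+01, -1.65060693e+01]), 'qd': array([-0.05228431, -0.05015412, -0.04030394,  0.00954609, -0.07467654,
       -0.06775378]), 'joint_torque': array([-2.44351533e-03, -5.82718885e+01,  2.93060392e+01,  6.99701026e+00,
        7.04320759e-03, -1.61723692e-04]), 'tcp_pos': array([0.24130241, 0.62989331, 0.24462097]), 'eef_rot': array([ 1.79904962e+02, -9.55230820e-03, -2.09637692e+01]), 'contact_force': array([0.54621024, 0.33539924, 0.44833055]), 'moment': array([ 0.04426548,  0.03018467, -0.01137728]), 'gripper_width': 0.08752111414664557} 0.019
side [[0.96, -0.192, 0.204, 0.241], [-0.28, -0.685, 0.673, -1.021], [0.011, -0.703, -0.711, 1.054], [0.0, 0.0, 0.0, 1.0]] 533.5181554097705 273.4530818959547 217.5919025149345
top [[-0.008, -0.982, 0.191, 0.211], [-1.0, 0.013, 0.024, -0.089], [-0.026, -0.19, -0.981, 1.6], [0.0, 0.0, 0.0, 1.0]] 519.6573089271258 270.3971786076313 196.36738529750428
wrist [[-0.357, -0.889, -0.286, 0.318], [-0.934, 0.34, 0.109, 0.6], [0.0, 0.306, -0.952, 0.383], [0.0, 0.0, 0.0, 1.0]] 305.7678829923907 276.07017365136534 208.3173580406598
```

View pics/side0.png

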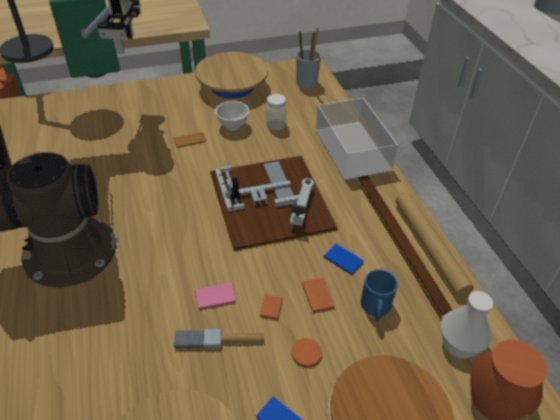

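View pics/top0.png

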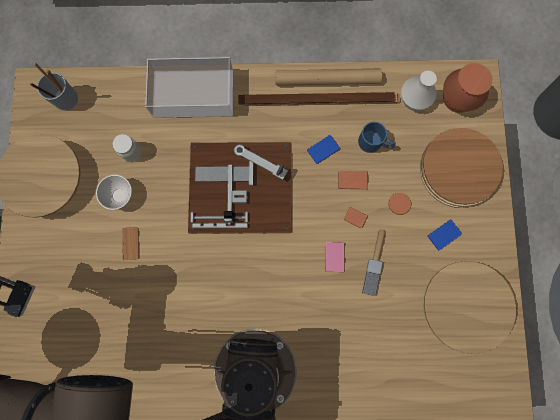

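View pics/wrist0.png

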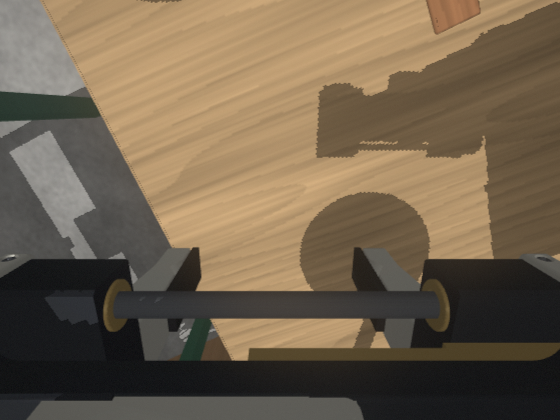

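The side and top views show the jig (top px ~240,187), rail towards the robot. The candidates for the tile are the large terracotta rectangle at top px (353,180), the small one at (356,217), and blue/pink look-alikes at (323,149), (445,235) and (335,257). Next I'll measure.

```bash
cat > h.py <<'E'
from plant import r, capture, workorder, spotter
import cv2, numpy as np
def world(c):
    z=c["z_map"]; v,u=np.mgrid[:z.shape[0],:z.shape[1]]
    P=np.stack([(u-c["cx"])/c["fx"]*z,(v-c["cy"])/c["fy"]*z,z],-1)
    W=P@c["pose"][:3,:3].T+c["pose"][:3,3]; W[z==0]=np.nan
    return W
def rect(pts): return cv2.minAreaRect(np.ascontiguousarray(pts,dtype=np.float32))
def proj(c,p):
    q=np.linalg.inv(c["pose"])@np.append(p,1); return q[0]/q[2]*c["fx"]+c["cx"],q[1]/q[2]*c["fy"]+c["cy"]
E
python3 - <<'E'
from h import *
np.set_printoptions(precision=4,suppress=True)
for n in ["top","side"]:
    c=capture(n); W=world(c)
    print(n,r.get_state()["time_s"])
    for l in ["jig","grip","pivot","stud_head","tile_place","tile","small_tile","disc","bowl","jar","mug","brush","rib"]:
        t=spotter.tip_of(n,l); print(l,[(x["location"].round(4).tolist() if hasattr(x["location"],"round") else x["location"],round(x["p"],2)) for x in t[:3]])
    for l in ["jig","tile"]:
        for m in spotter.regions_of(n,l)[:2]:
            P=W[m["mask"]]; P=P[~np.isnan(P[:,0])]; 
            print("reg",l,m["p"],m["mask"].sum(),np.median(P,0), rect(P[:,:2]))
    im=c["image"]
    b=(130,175,120,310) if n=="top" else (0,0,0,0)
    if n=="top": cv2.imwrite("pics/topcrop.png",cv2.resize(im[130:245,180:420],None,fx=3.3,fy=3.3,interpolation=cv2.INTER_CUBIC)[:,:,::-1])
    else: cv2.imwrite("pics/sidecrop.png",cv2.resize(im[150:370,190:420],None,fx=2.7,fy=2.7,interpolation=cv2.INTER_CUBIC)[:,:,::-1])
print(r.get_state()["time_s"])
E
```

```text
top 0.2
jig [([0.5458, 0.0619, -0.005], 0.91)]
grip [([0.4577, 0.0773, 0.0634], 0.51)]
pivot [([0.6679, 0.0414, 0.0313], 0.64), ([0.5898, -0.0858, 0.0785], 0.59)]
stud_head [([0.5908, -0.085, 0.0779], 0.54)]
tile_place [([0.5969, 0.0644, 0.0181], 0.82)]
tile [([0.3321, -0.2478, -0.0], 0.94), ([0.5789, -0.3084, -0.002], 0.87), ([0.6743, -0.2186, -0.0028], 0.85)]
small_tile [([0.4582, -0.3128, -0.001], 0.63)]
disc [([0.498, -0.4526, 0.002], 0.74), ([0.3824, 0.3888, 0.0003], 0.53)]
bowl [([0.5317, 0.4267, 0.0031], 0.61)]
jar [([0.6759, 0.3967, 0.0003], 0.96)]
mug [([0.6988, -0.3681, 0.0036], 0.81)]
brush [([0.3191, -0.3663, -0.0035], 0.59), ([0.5334, 0.4295, 0.0028], 0.16)]
rib [([0.3827, 0.3862, -0.0002], 0.63)]
reg jig 0.76 9166 [0.5484 0.0437 0.0133] ((0.5535668134689331, 0.04503127932548523), (0.32045722007751465, 0.29195407032966614), 89.37054443359375)
reg tile 0.91 518 [ 0.5708 -0.3093  0.0094] ((0.5727155804634094, -0.3098742663860321), (0.08879217505455017, 0.06043228879570961), 86.9862289428711)
reg tile 0.84 574 [ 0.3938 -0.5805  0.0093] ((0.39527660608291626, -0.583749473094
[... 722 characters left out ...]
-0.368, 0.0019], 0.61)]
brush [([0.3151, -0.3669, 0.0001], 0.57)]
rib [([0.3846, 0.386, -0.002], 0.86)]
reg jig 0.91 8073 [0.5486 0.0145 0.0147] ((0.5543621778488159, 0.04352407902479172), (0.3296903073787689, 0.29211190342903137), 89.58737182617188)
reg jig 0.29 331 [0.3796 0.3826 0.0076] ((0.3800840377807617, 0.38958466053009033), (0.10066240280866623, 0.06430634111166), 2.022690534591675)
reg tile 0.7 747 [ 0.5711 -0.3146  0.011 ] ((0.573335587978363, -0.3104444742202759), (0.0915738195180893, 0.060592617839574814), 89.30210876464844)
reg tile 0.68 687 [ 0.6713 -0.2228  0.011 ] ((0.6747814416885376, -0.21611562371253967), (0.07142135500907898, 0.09720375388860703), 35.59794616699219)
1.75
```

View pics/topcrop.png

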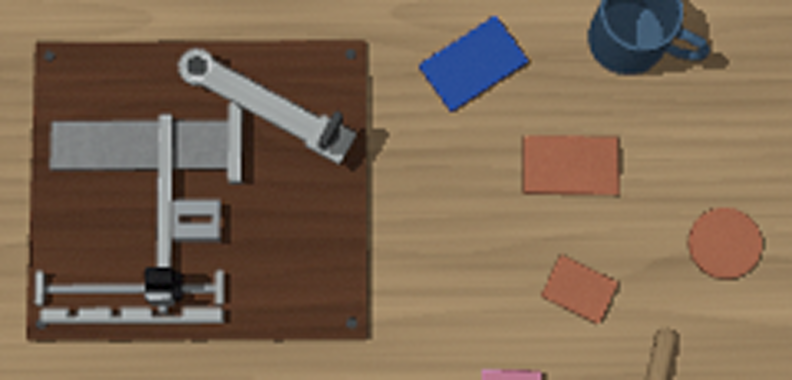

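View pics/sidecrop.png

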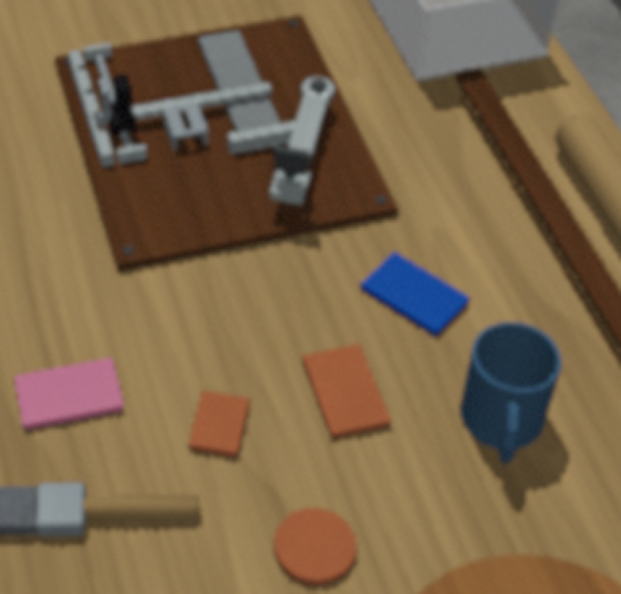

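Top crop: the large terracotta rectangle at crop (571,165), about 56x90, is the tile. The small terracotta tile is at (580,288), and the blue (475,63) and pink tiles are look-alikes. The side crop agrees. Tile is at about (0.573,-0.310), jig origin about (0.544,0.060) with yaw ~-0.5°. Next I'll take a wrist view over the jig.

```bash
cat >> h.py <<'E'
def rows(target, yaw, n, grip, start=None, z=None):
    """print rows from present pose (or start=(x,y,z,yaw)) to world target, yaw deg"""
    s=r.get_state(); p=np.array(s["tcp_pos"]) if start is None else np.array(start[:3]); y0=s["eef_rot"][2] if start is None else start[3]
    a=np.radians(y0); X=np.array([np.cos(a),np.sin(a),0]); Y=np.array([np.sin(a),-np.cos(a),0])
    d=np.array(target)-p; dy=(y0-yaw+180)%360-180
    v=np.array([d@X,d@Y,-d[2],np.radians(dy)])
    print("dist %.1fmm turn %.1f"%(1000*np.linalg.norm(d),dy))
    for i in range(1,n+1): print([grip]+(v*i/n).round(4).tolist())
def st():
    s=r.get_state(); print("t %.2f"%s["time_s"],"tcp",np.round(s["tcp_pos"],4),"yaw %.2f"%s["eef_rot"][2],"F",np.round(s["contact_force"],1),"w %.4f"%s["gripper_width"],"j",np.round(s["joints"],0))
E
python3 -c "
from h import *
rows([0.54,0.13,0.25],-90,10,0.08)"
```

```text
dist 582.6mm turn 69.0
[0.08, 0.0458, 0.036, -0.0004, 0.1205]
[0.08, 0.0915, 0.0721, -0.0009, 0.241]
[0.08, 0.1373, 0.1081, -0.0013, 0.3615]
[0.08, 0.1831, 0.1442, -0.0018, 0.482]
[0.08, 0.2289, 0.1802, -0.0022, 0.6025]
[0.08, 0.2746, 0.2163, -0.0027, 0.723]
[0.08, 0.3204, 0.2523, -0.0031, 0.8435]
[0.08, 0.3662, 0.2883, -0.0036, 0.964]
[0.08, 0.412, 0.3244, -0.004, 1.0845]
[0.08, 0.4577, 0.3604, -0.0045, 1.205]
```

Emit:
{"name": "step_arm", "arguments": {"motion": [[0.08, 0.046, 0.036, 0, 0.12], [0.08, 0.092, 0.072, 0, 0.24], [0.08, 0.137, 0.108, 0, 0.36], [0.08, 0.183, 0.144, 0, 0.48], [0.08, 0.229, 0.18, 0, 0.6]]}}

```text
time_s: 2.38
tcp_pos: [0.3916, 0.3787, 0.2459]
eef_rot: [-180.0, 0.0, -55.5]
contact_force: [0.8, 1.1, -0.2]
gripper_width: 0.08
```

```bash
python3 -c "
from h import *
st();rows([0.54,0.13,0.25],-90,5,0.08)"
```

```text
t 2.38 tcp [0.3916 0.3787 0.2459] yaw -55.54 F [ 0.8  1.1 -0.2] w 0.0800 j [ 65.   8. -16.   0. -66. -30.]
dist 289.7mm turn 34.5
[0.08, 0.0578, 0.0037, -0.0008, 0.1203]
[0.08, 0.1156, 0.0074, -0.0016, 0.2406]
[0.08, 0.1734, 0.011, -0.0025, 0.3609]
[0.08, 0.2312, 0.0147, -0.0033, 0.4812]
[0.08, 0.289, 0.0184, -0.0041, 0.6015]
```

Emit:
{"name": "step_arm", "arguments": {"motion": [[0.08, 0.058, 0.0035, -0.001, 0.12], [0.08, 0.116, 0.007, -0.002, 0.24], [0.08, 0.173, 0.011, -0.003, 0.36], [0.08, 0.231, 0.015, -0.004, 0.481], [0.08, 0.289, 0.018, -0.004, 0.602]]}}

```text
time_s: 3.0
tcp_pos: [0.5413, 0.1307, 0.2501]
eef_rot: [-179.9, 0.0, -90.0]
contact_force: [1.6, 0.3, 0.1]
gripper_width: 0.0801
```

Run:
```python
from h import *
np.set_printoptions(precision=4,suppress=True)
c=capture("wrist"); st(); cv2.imwrite("pics/w1.png",c["image"][:,:,::-1])
np.savez("w1.npz",**c)
for l in ["jig","grip","pivot","stud_head","tile_place"]:
    print(l,[(np.round(x["location"],4).tolist(),round(x["p"],2)) for x in spotter.tip_of("wrist",l)[:2]])
```

```text
t 3.05 tcp [0.5435 0.1261 0.2497] yaw -90.53 F [ 3.4 -1.6  1.6] w 0.0799 j [ 33.   9. -14.   0. -67. -34.]
jig [([0.5458, 0.0596, 0.0021], 0.61)]
grip [([0.4551, 0.0693, 0.0608], 0.78)]
pivot [([0.6625, 0.0416, 0.0335], 0.97)]
stud_head [([0.6739, 0.3943, -0.0007], 0.22)]
tile_place [([0.5922, 0.0674, 0.0167], 0.98), ([0.6757, 0.3935, 0.0013], 0.5)]
```

View pics/w1.png

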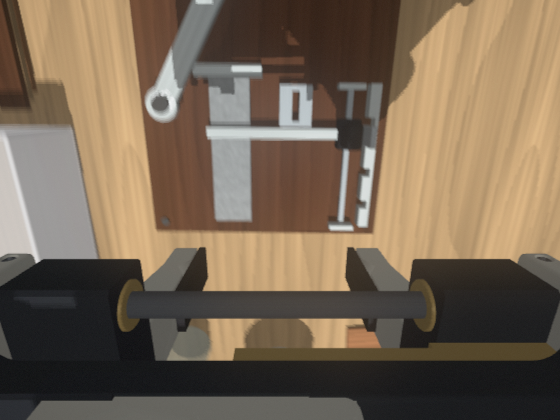

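Wrist view: pad at px (231,150), fence bar at (275,132), end stop at (228,70), grip at (350,133), pivot at (161,103). I'll retake it settled and fit the jig parts by depth.

```bash
cat > fit.py <<'E'
from h import *
np.set_printoptions(precision=4,suppress=True)
O=np.array([0.544,0.0595]); 
def jigfit(c,O=O,yaw=-0.5):
    W=world(c); a=np.radians(yaw); X=np.array([np.cos(a),np.sin(a)]); Y=np.array([-np.sin(a),np.cos(a)])
    J=np.dstack([(W[...,:2]-O)@X,(W[...,:2]-O)@Y,W[...,2]])*1000
    return J
def box(J,lo,hi): 
    m=np.all((J>lo)&(J<hi),-1); return J[m]
E
python3 - <<'E'
from fit import *
c=capture("wrist"); st(); np.savez("w1.npz",**c); cv2.imwrite("pics/w1b.png",c["image"][:,:,::-1])
J=jigfit(c)
def rep(n,P): print(n,len(P),"lo",np.percentile(P,2,0),"hi",np.percentile(P,98,0),"med",np.median(P,0))
rep("board",box(J,[-160,-200,6],[180,170,16]))
rep("pad",box(J,[15,20,16],[90,140,24]))
rep("fencepart",box(J,[-60,-20,26],[100,60,36]))
rep("stop",box(J,[0,-90,26],[100,-30,33.5]))
rep("keeper",box(J,[-50,-45,29],[0,20,37]))
rep("grip",box(J,[-115,-30,45],[-60,60,80]))
P=box(J,[-20,0,27],[75,40,34]); print("fence slope",np.polyfit(P[:,0],P[:,1],1))
E
```

```text
t 3.35 tcp [0.5401 0.1331 0.2496] yaw -89.74 F [-0.4  0.4  0.7] w 0.0800 j [ 34.   9. -14.  -0. -67. -34.]
board 40967 lo [-131.0498 -118.3027    9.8629] hi [149.0521 139.5954  13.2166] med [ -4.3524 -18.5339  11.5171]
pad 3073 lo [26.636  24.5837 18.0463] hi [ 71.0954 123.5131  21.1488] med [48.8893 71.078  19.6003]
fencepart 1978 lo [-55.7728 -18.5263  28.9365] hi [70.3673 21.2332 33.6467] med [-14.2346  12.262   31.0149]
stop 858 lo [ 13.4184 -55.8654  28.1969] hi [ 84.108  -44.1816  32.2025] med [ 49.8897 -49.9023  30.4268]
keeper 1549 lo [-46.4102 -35.7284  29.4813] hi [-3.437  19.1042 34.0045] med [-26.1983  -7.1102  32.1257]
grip 809 lo [-105.7783    3.1562   46.7059] hi [-76.769   27.0222  73.5298] med [-87.0446  14.8479  71.1494]
fence slope [ 0.0462 13.5353]
```

```bash
python3 - <<'E'
from fit import *
c=dict(np.load("w1.npz")); J=jigfit(c)
P=box(J,[5,0,27],[68,40,34]); print("fence",np.percentile(P,[1,50,99],0),np.polyfit(P[:,0],P[:,1],1))
P=box(J,[0,-90,26],[85,-30,33.5]);print("stop",np.percentile(P,[1,50,99],0),np.polyfit(P[:,0],P[:,1],1))
P=box(J,[15,25,16],[90,140,24]);
b=[(y,np.median(P[abs(P[:,1]-y)<4,0])) for y in range(30,120,8)]; print("pad yaw",np.polyfit(*np.array(b).T,1))
P=box(J,[-160,-120,6],[180,170,16]); 
for nm,f,s in (("xlo",np.min,-1),("xhi",np.max,1)):
    b=np.array([(y,f(P[abs(P[:,1]-y)<2,0])) for y in range(-70,130,5)]); k=np.polyfit(*b.T,1); print(nm,k)
P=box(J,[-115,-30,60],[-60,60,80]); print("grip",np.percentile(P,[1,10,50,90,99],0))
P=P[P[:,0]>-95]; print("post",np.percentile(P,[1,50,99],0)); 
P=box(J,[-115,-30,60],[-96,60,80]); print("tab",len(P),np.percentile(P,[1,50,99],0))
P=box(J,[90,-50,30],[150,20,60]); print("pivot",np.percentile(P,[1,50,99],0))
E
python3 -c "
import cv2;im=cv2.imread('pics/w1b.png');cv2.imwrite('pics/w1c.png',cv2.resize(im[50:240,130:410],None,fx=2.8,fy=2.8,interpolation=2))"
```

```text
fence [[ 5.6468  9.7453 28.5621]
 [36.4086 15.5153 30.449 ]
 [67.252  21.467  32.2496]] [ 0.0129 15.0877]
stop [[ 12.3851 -56.1356  27.7191]
 [ 49.1908 -49.9491  30.4236]
 [ 84.0012 -44.1317  32.4666]] [ -0.0014 -49.9105]
pad yaw [ 0.0002 48.7946]
xlo [  -0.0008 -135.2977]
xhi [ -0.0026 153.2158]
grip [[-106.2405    2.5379   60.6041]
 [-103.4705    5.216    65.2842]
 [ -86.867    14.8628   71.6523]
 [ -77.5867   24.7797   73.0063]
 [ -76.6886   28.0575   73.9149]]
post [[-92.124    2.4867  60.9151]
 [-83.3376  14.8628  71.9333]
 [-76.6701  28.0652  74.03  ]]
tab 194 [[-106.6412    4.8631   60.5389]
 [-102.0387   14.8727   70.9317]
 [-100.4313   25.7169   72.9718]]
pivot [[ 90.9822 -49.6853  35.638 ]
 [111.1525 -24.2849  43.666 ]
 [133.592    0.9404  48.7921]]
```

View pics/w1c.png

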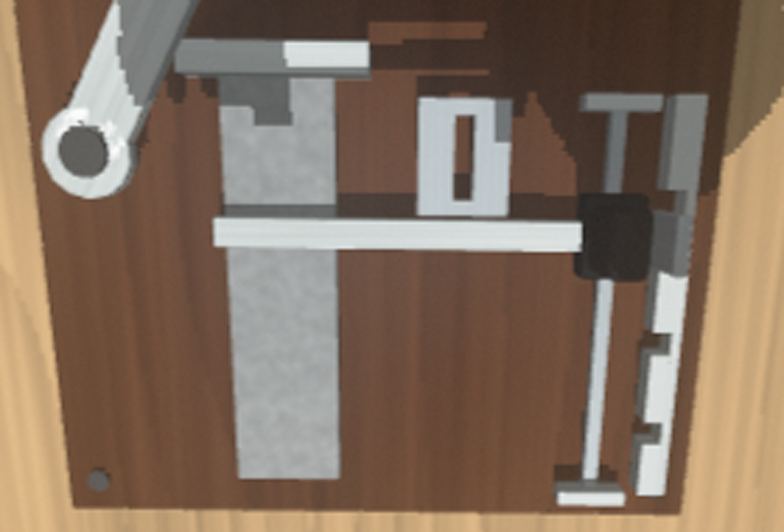

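```bash
sed -i 's/^O=.*/O=np.array([0.5435,0.0594])\ndef J2W(x,y): a=np.radians(-0.5); return O+x*np.array([np.cos(a),np.sin(a)])+y*np.array([-np.sin(a),np.cos(a)])/' fit.py; python3 -c "
from fit import *
t=J2W(-.0875,.0152);print(t);st();rows([*t,0.11],-90.5,4,0.055)"
```

```text
[0.4561 0.0754]
t 3.35 tcp [0.5401 0.1331 0.2496] yaw -89.74 F [-0.4  0.4  0.7] w 0.0800 j [ 34.   9. -14.  -0. -67. -34.]
dist 172.9mm turn 0.8
[0.055, 0.0143, 0.0211, 0.0349, 0.0033]
[0.055, 0.0287, 0.0421, 0.0698, 0.0066]
[0.055, 0.043, 0.0632, 0.1047, 0.01]
[0.055, 0.0574, 0.0843, 0.1396, 0.0133]
```

Emit:
{"name": "step_arm", "arguments": {"motion": [[0.055, 0.014, 0.021, 0.035, 0.003], [0.055, 0.029, 0.042, 0.07, 0.006], [0.055, 0.043, 0.063, 0.105, 0.01], [0.055, 0.0575, 0.0845, 0.14, 0.013], [0.055, 0.0575, 0.0845, 0.14, 0.013]]}}

```text
time_s: 3.98
tcp_pos: [0.4528, 0.0739, 0.1075]
eef_rot: [179.7, -0.1, -90.5]
contact_force: [0.5, -0.1, 0.3]
gripper_width: 0.0553
```

```bash
python3 -c "
from fit import *
c=capture('wrist');cv2.imwrite('pics/w2.png',c['image'][:,:,::-1])
t=J2W(-.0875,.0152);st();rows([*t,0.06],-90.5,4,0.05)"
```

```text
t 4.03 tcp [0.4551 0.0751 0.1092] yaw -90.43 F [1.2 0.1 0.8] w 0.0552 j [ 34.   9. -36.   0. -46. -34.]
dist 49.2mm turn 0.1
[0.05, -0.0001, -0.0003, 0.0123, 0.0003]
[0.05, -0.0001, -0.0005, 0.0246, 0.0006]
[0.05, -0.0002, -0.0008, 0.0369, 0.0009]
[0.05, -0.0003, -0.001, 0.0492, 0.0012]
```

View pics/w2.png

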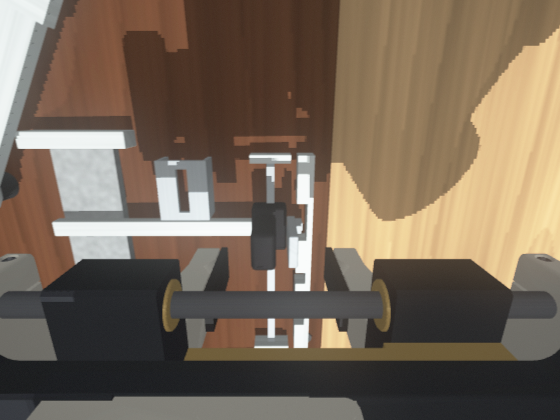

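The view shows the post (265,235) and tab (291,240) centred between the fingers, so I'll descend.

Emit:
{"name": "step_arm", "arguments": {"motion": [[0.05, 0, 0, 0.02, 0], [0.05, 0, 0, 0.04, 0], [0.05, 0, 0, 0.05, 0], [0.05, 0, 0, 0.05, 0]]}}

```text
time_s: 4.53
tcp_pos: [0.4565, 0.0752, 0.0596]
eef_rot: [180.0, -0.0, -90.5]
contact_force: [0.7, -0.9, 0.4]
gripper_width: 0.05
```

```bash
python3 -c "
from fit import *
c=capture('wrist');cv2.imwrite('pics/w3.png',c['image'][:,:,::-1]);st()"
```

```text
t 4.58 tcp [0.4567 0.0752 0.0601] yaw -90.52 F [-0.3  0.7  0.2] w 0.0502 j [ 34.  13. -39.   0. -38. -34.]
```

View pics/w3.png

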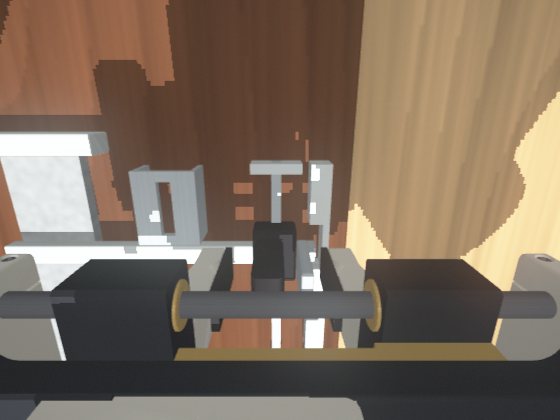

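The fingers straddle post and tab (px 253..300, row 250). Closing.

Emit:
{"name": "step_arm", "arguments": {"motion": [[0.035, 0, 0, 0, 0], [0.028, 0, 0, 0, 0], [0.02, 0, 0, 0, 0], [0.02, 0, 0, 0, 0], [0.02, 0, 0, 0, 0]], "newtons": 20}}

```text
time_s: 5.2
tcp_pos: [0.4575, 0.075, 0.0599]
eef_rot: [-179.9, 0.0, -90.5]
contact_force: [5.7, -1.3, -4.0]
gripper_width: 0.0225
```

```bash
python3 -c "
from fit import *
st()"
```

```text
t 5.20 tcp [0.4575 0.075  0.0599] yaw -90.55 F [ 5.7 -1.3 -4. ] w 0.0225 j [ 34.  13. -39.   0. -38. -34.]
```

Fully squeezed (22.5 mm). Slide +y by 43.5 mm.

Emit:
{"name": "step_arm", "arguments": {"motion": [[0.02, -0.009, 0, 0, 0], [0.02, -0.02, 0, 0, 0], [0.02, -0.032, 0, 0, 0], [0.02, -0.0435, 0, 0, 0], [0.02, -0.0435, 0, 0, 0]]}}

```text
time_s: 5.82
tcp_pos: [0.4579, 0.1194, 0.0598]
eef_rot: [-179.9, 0.1, -90.5]
contact_force: [5.2, 3.3, -4.5]
gripper_width: 0.0221
```

Run:
```python
from fit import *
c=capture("top");st()
J=jigfit(c,O)
P=box(J,[5,20,26],[68,100,35]); print("fence",len(P),np.percentile(P,[2,50,98],0))
c=capture("wrist");cv2.imwrite('pics/w4.png',c['image'][:,:,::-1]);st()
J=jigfit(c,O)
P=box(J,[5,20,26],[68,100,35]); print("fence",len(P),np.percentile(P,[2,50,98],0))
P=box(J,[0,-90,26],[85,-30,33.5]);print("stop",len(P),np.percentile(P,[2,50,98],0))
```

```text
t 5.88 tcp [0.4579 0.1193 0.0598] yaw -90.52 F [ 5.4  2.7 -5. ] w 0.0227 j [ 39.  14. -38.   0. -38. -39.]
fence 39 [[38.4977 32.0271 26.2103]
 [55.4234 58.7312 29.3827]
 [67.7991 67.7626 33.6621]]
t 5.92 tcp [0.4579 0.1192 0.0598] yaw -90.53 F [ 4.1  2.3 -5.1] w 0.0223 j [ 39.  14. -38.   0. -38. -39.]
fence 2011 [[ 6.1745 54.1034 26.4409]
 [34.6021 58.6689 30.4531]
 [65.3612 66.0458 31.8069]]
stop 2261 [[ 12.1061 -56.0646  26.5377]
 [ 30.1498 -49.8421  30.3712]
 [ 50.1366 -44.2425  31.8428]]
```

View pics/w4.png

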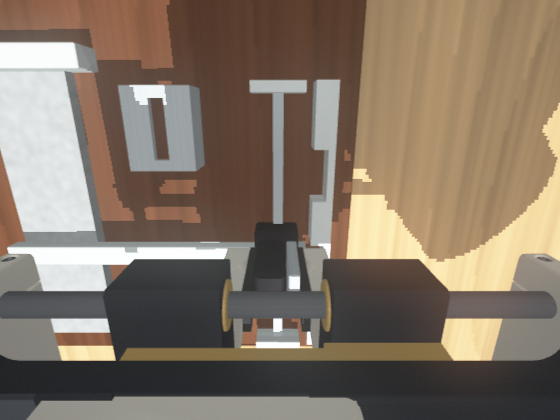

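The fence centre reads y≈58.7, and 59 is expected at the notch. Releasing.

Emit:
{"name": "step_arm", "arguments": {"motion": [[0.03, 0, 0, 0, 0], [0.04, 0, 0, 0, 0], [0.055, 0, 0, 0, 0], [0.055, 0, 0, 0, 0], [0.055, 0, 0, -0.03, 0]]}}

```text
time_s: 6.55
tcp_pos: [0.4553, 0.1171, 0.0883]
eef_rot: [179.8, -0.2, -90.6]
contact_force: [1.1, -0.2, 0.5]
gripper_width: 0.0546
```

Emit:
{"name": "step_arm", "arguments": {"motion": [[0.055, 0, 0, -0.05, 0], [0.055, 0, 0, -0.1, 0], [0.055, 0, 0, -0.13, 0], [0.07, 0, 0, -0.15, 0], [0.07, 0, 0, -0.15, 0]]}}

```text
time_s: 7.18
tcp_pos: [0.4573, 0.1184, 0.2411]
eef_rot: [-179.8, 0.1, -90.6]
contact_force: [-0.2, 0.4, 0.2]
gripper_width: 0.0678
```

Run:
```python
from fit import *
c=capture("wrist");cv2.imwrite('pics/w5.png',cv2.resize(c['image'],None,fx=1.4,fy=1.4)[:,:,::-1]);st()
J=jigfit(c,O)
P=box(J,[5,20,26],[68,100,35]); print("fence",len(P),np.percentile(P,[2,50,98],0))
P=box(J,[-115,30,60],[-60,90,80]); 
Q=P[P[:,0]>-95]; print("post",np.percentile(Q,[1,50,99],0)); 
P=P[P[:,0]<-96]; print("tab",len(P),np.percentile(P,[1,50,99],0))
```

```text
t 7.22 tcp [0.4566 0.1181 0.2398] yaw -90.58 F [-0.4  0.  -0.7] w 0.0691 j [ 38.   1. -25.  -0. -64. -39.]
fence 591 [[ 6.2994 53.6903 27.3172]
 [36.4853 59.095  30.5816]
 [66.7973 65.3716 31.9544]]
post [[-91.4757  46.6191  62.7795]
 [-84.1613  57.914   72.1371]
 [-76.697   72.2281  73.8843]]
tab 134 [[-106.2695   48.4388   60.3203]
 [-103.5319   57.7832   71.2658]
 [-100.7374   69.8959   73.2303]]
```

View pics/w5.png

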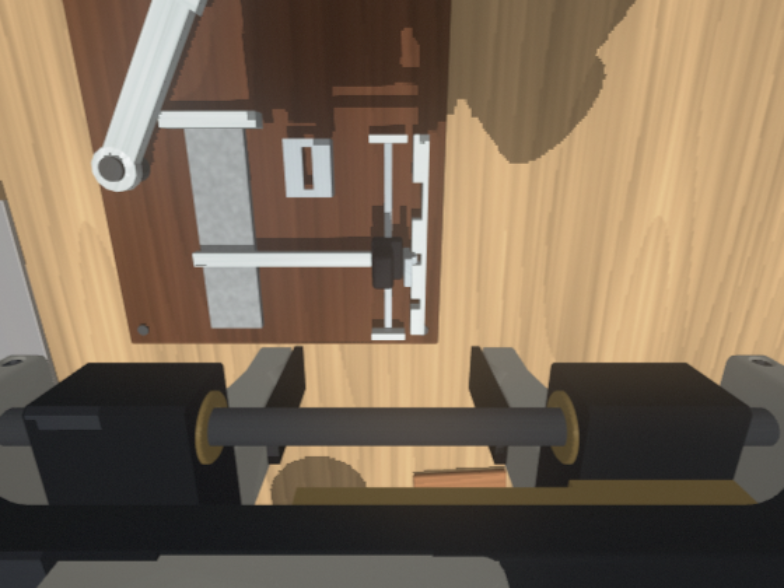

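Fence is latched: the tab is back out (x -106..-100.5, as at the start) and the latch sits in the notch at px (415,258). Now to the tile.

```bash
python3 -c "
from fit import *
rows([0.573,-0.25,0.24],-90,8,0.08)"
```

```text
dist 386.1mm turn -0.6
[0.08, 0.0459, -0.015, -0.0, -0.0013]
[0.08, 0.0917, -0.03, -0.0, -0.0025]
[0.08, 0.1376, -0.045, -0.0001, -0.0038]
[0.08, 0.1835, -0.0601, -0.0001, -0.0051]
[0.08, 0.2293, -0.0751, -0.0001, -0.0064]
[0.08, 0.2752, -0.0901, -0.0001, -0.0076]
[0.08, 0.3211, -0.1051, -0.0001, -0.0089]
[0.08, 0.3669, -0.1201, -0.0002, -0.0102]
```

Emit:
{"name": "step_arm", "arguments": {"motion": [[0.08, 0.04, -0.014, 0, 0], [0.08, 0.09, -0.03, 0, 0], [0.08, 0.138, -0.045, 0, 0], [0.08, 0.184, -0.06, 0, 0], [0.08, 0.23, -0.075, 0, 0]]}}

```text
time_s: 7.85
tcp_pos: [0.529, -0.1143, 0.2381]
eef_rot: [179.9, -0.0, -90.6]
contact_force: [0.7, 0.5, 1.2]
gripper_width: 0.0799
```

Emit:
{"name": "step_arm", "arguments": {"motion": [[0.08, 0.045, -0.015, 0, 0], [0.08, 0.09, -0.03, 0, 0], [0.08, 0.137, -0.045, 0, 0], [0.08, 0.137, -0.045, 0, 0], [0.08, 0.137, -0.045, 0, 0]]}}

```text
time_s: 8.48
tcp_pos: [0.5722, -0.2501, 0.2379]
eef_rot: [179.9, 0.0, -90.6]
contact_force: [-0.2, 0.6, -0.1]
gripper_width: 0.08
```

Run:
```python
from fit import *
c=capture("wrist");cv2.imwrite('pics/w6.png',c['image'][:,:,::-1]);st()
W=world(c)
for m in spotter.regions_of("wrist","tile"):
    P=W[m["mask"]]; P=P[~np.isnan(P[:,0])]; u=np.argwhere(m["mask"]).mean(0)
    print(m["p"],u,c["image"][m["mask"]].mean(0),np.median(P,0),rect(P[:,:2]))
```

```text
t 8.53 tcp [ 0.5723 -0.2496  0.2385] yaw -90.58 F [-0.6  0.2 -0.3] w 0.0801 j [ -6.  16.  -7.  -0. -67.   5.]
0.93 [203.9513 195.9257] [ 78.061  102.602  189.0775] [ 0.6713 -0.2221  0.0095] ((0.6735143661499023, -0.21737641096115112), (0.06149036064743996, 0.09237288683652878), 32.56120681762695)
0.8 [129.7088 275.2377] [150.388   94.5066  71.2437] [ 0.5709 -0.3112  0.0095] ((0.5707842111587524, -0.3085968494415283), (0.09319712966680527, 0.059098511934280396), 88.57247161865234)
0.71 [181.8864 468.4261] [226.059  143.7271 167.6499] [ 0.3341 -0.2466  0.0094] ((0.32820624113082886, -0.24348625540733337), (0.058958254754543304, 0.09849444031715393), 87.61674499511719)
0.36 [321.1355 274.9108] [95.6219 70.961  56.0162] [ 0.5762 -0.0406  0.0119] ((0.5745835900306702, -0.13485299050807953), (0.28026753664016724, 0.2968985140323639), 5.279721260070801)
```

View pics/w6.png

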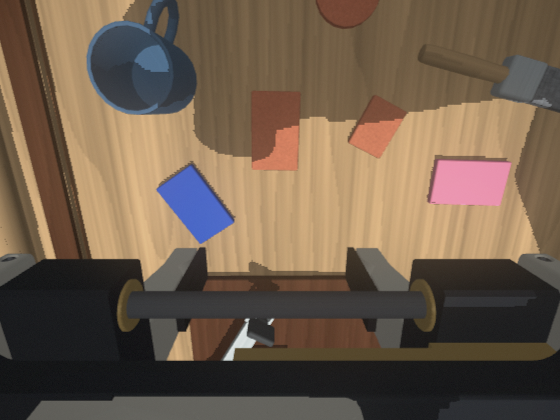

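The tile is at wrist px (275,130). I'll fit its top face more carefully and view a crop.

Run:
```python
from fit import *
c=capture("wrist"); W=world(c)
for m in spotter.regions_of("wrist","tile"):
    u=np.argwhere(m["mask"]).mean(0)
    if abs(u[1]-275)<20 and u[0]<170:
        M=cv2.dilate(m["mask"].astype(np.uint8),np.ones((7,7)))>0
        im=c["image"].astype(int); M&=(im[...,0]>1.35*im[...,2])&(W[...,2]>0.006)&(W[...,2]<.014)
        hsv=cv2.cvtColor(c["image"],cv2.COLOR_RGB2HSV); 
        P=W[m["mask"]&M]; 
        print(len(P),np.median(P,0),P[:,:2].min(0),P[:,:2].max(0),rect(P[:,:2]))
        # median x centreline
        b=np.array([(y,np.mean(np.percentile(P[abs(P[:,1]-y)<.003,0],[2,98]))) for y in np.arange(-.345,-.27,.006)]); k=np.polyfit(*b.T,1); print("yaw from y",np.degrees(-np.arctan(k[0])),"xc",np.polyval(k,-.31))
cv2.imwrite("pics/w6c.png",cv2.resize(c["image"][60:230,150:420],None,fx=2.8,fy=2.8,interpolation=2)[:,:,::-1])
```

```text
3626 [ 0.5707 -0.3113  0.0095] [ 0.5429 -0.3541] [ 0.5986 -0.2637] ((0.5703524947166443, -0.30860042572021484), (0.09018823504447937, 0.054921019822359085), 88.16496276855469)
yaw from y -0.9761490192662172 xc 0.570617521648955
```

View pics/w6c.png

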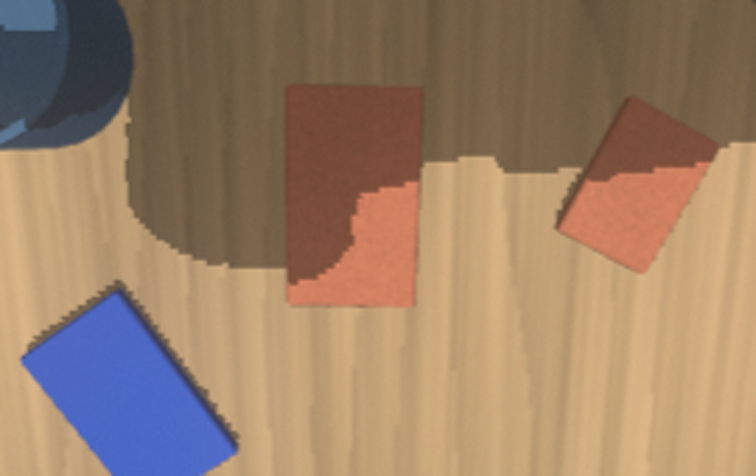

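Crop confirms it: the large terracotta rectangle (355,195) is aligned almost with y, and the smaller terracotta tile at (640,185) and the blue one are not meant. The mug (0.698,-0.368) is near the gripper body, so I'll grasp 13 mm towards +y from the tile centre.

Run:
```python
from fit import *
c=capture("top"); W=world(c)
m=max(spotter.regions_of("top","mug"),key=lambda m:m["p"]); P=W[m["mask"]]; P=P[P[:,2]>.06]; print("mug",np.nanmin(P,0),np.nanmax(P,0))
st();rows([0.5709,-.2959,0.10],-91.4,3,0.072);rows([0.5709,-.2959,0.023],-91.4,1,0.072)
```

```text
mug [ 0.6578 -0.431   0.0601] [ 0.7167 -0.3597  0.0907]
t 8.78 tcp [ 0.573  -0.2493  0.2399] yaw -90.50 F [-0.3 -0.   0.3] w 0.0800 j [ -6.  16.  -7.  -0. -67.   5.]
dist 147.5mm turn 0.9
[0.072, 0.0156, 0.0006, 0.0466, 0.0052]
[0.072, 0.0311, 0.0011, 0.0933, 0.0104]
[0.072, 0.0467, 0.0017, 0.1399, 0.0157]
dist 221.9mm turn 0.9
[0.072, 0.0467, 0.0017, 0.2169, 0.0157]
```

Emit:
{"name": "step_arm", "arguments": {"motion": [[0.072, 0.0155, 0.0006, 0.045, 0.005], [0.072, 0.031, 0.001, 0.09, 0.01], [0.072, 0.047, 0.0015, 0.14, 0.016], [0.072, 0.047, 0.0015, 0.14, 0.016], [0.072, 0.047, 0.0015, 0.14, 0.016]]}}

```text
time_s: 9.4
tcp_pos: [0.572, -0.297, 0.1012]
eef_rot: [-179.9, -0.1, -91.4]
contact_force: [1.8, 0.4, 1.6]
gripper_width: 0.0716
```

Run:
```python
from fit import *
c=capture("wrist");cv2.imwrite('pics/w7.png',c['image'][:,:,::-1])
st();rows([0.5709,-.2959,0.023],-91.4,1,0.072)
```

```text
t 9.45 tcp [ 0.5725 -0.2969  0.1019] yaw -91.43 F [1.  0.4 0.6] w 0.0722 j [-10.  24. -14.   0. -52.   9.]
dist 79.0mm turn -0.0
[0.072, -0.001, 0.0016, 0.0789, -0.0005]
```

View pics/w7.png

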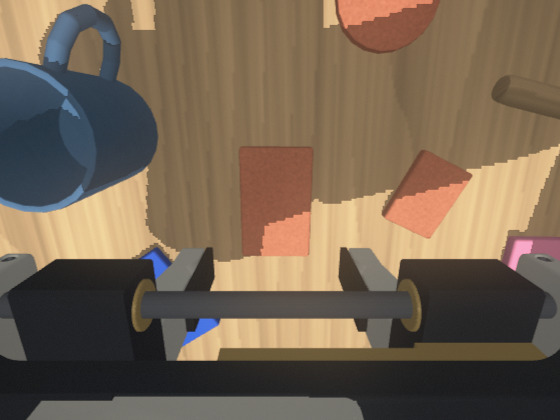

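The tile (276,200) lies between the fingers, the mug (75,130) is clear ahead of the body, and the blue one is behind. Descending and gripping.

Emit:
{"name": "step_arm", "arguments": {"motion": [[0.072, -0.0005, 0.001, 0.03, 0], [0.072, -0.0005, 0.001, 0.06, 0], [0.072, -0.0005, 0.001, 0.078, 0], [0.072, -0.0005, 0.001, 0.078, 0]]}}

```text
time_s: 9.95
tcp_pos: [0.5701, -0.2962, 0.0217]
eef_rot: [180.0, -0.0, -91.5]
contact_force: [0.4, -0.0, -0.2]
gripper_width: 0.0719
```

Emit:
{"name": "step_arm", "arguments": {"motion": [[0.06, 0, 0, 0, 0], [0.05, 0, 0, 0, 0], [0.05, 0, 0, 0, 0], [0.05, 0, 0, 0, 0]], "newtons": 30}}

```text
time_s: 10.45
tcp_pos: [0.571, -0.2968, 0.0229]
eef_rot: [-179.9, -0.0, -91.5]
contact_force: [0.2, 1.8, 6.8]
gripper_width: 0.0552
```

Emit:
{"name": "step_arm", "arguments": {"motion": [[0.05, 0, 0, -0.01, 0], [0.05, 0, 0, -0.04, 0], [0.05, 0, 0, -0.08, 0], [0.05, 0, 0, -0.12, 0], [0.05, 0, 0, -0.12, 0]]}}

```text
time_s: 11.08
tcp_pos: [0.5718, -0.2972, 0.1459]
eef_rot: [-179.6, -0.1, -91.5]
contact_force: [0.5, 0.4, -1.1]
gripper_width: 0.0552
```

Run:
```python
from fit import *
c=capture("wrist");cv2.imwrite('pics/w8.png',c['image'][:,:,::-1])
st();W=world(c)
for m in spotter.regions_of("wrist","tile"):
    P=W[m["mask"]]; u=np.argwhere(m["mask"]).mean(0)
    print(m["p"],u,np.nanmedian(P,0),np.nanmin(P,0),np.nanmax(P,0))
```

```text
t 11.12 tcp [ 0.5706 -0.2967  0.1436] yaw -91.50 F [-0.2  0.6 -1.6] w 0.0553 j [-10.  22. -11.  -0. -57.   9.]
0.9 [242.0773 511.8925] [ 0.3447 -0.2533  0.0094] [ 0.292  -0.3348 -0.0016] [ 0.5085 -0.2112  0.2045]
0.7 [224.5138 276.3127] [ 0.5699 -0.3229  0.1324] [ 0.5413 -0.3554 -0.0005] [ 0.623  -0.2818  0.1348]
0.61 [249.099  169.3086] [ 0.6758 -0.2515  0.0094] [ 0.6047 -0.3369 -0.0014] [ 0.7143 -0.2297  0.1984]
```

View pics/w8.png

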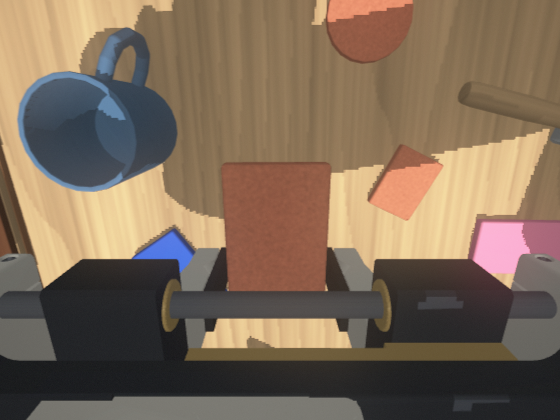

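Run:
```python
from fit import *
c=capture("wrist"); st(); s=r.get_state(); W=world(c)
a=np.radians(s["eef_rot"][2]); X=np.array([np.cos(a),np.sin(a)]); Y=np.array([np.sin(a),-np.cos(a)])
d=W[...,:2]-np.array(s["tcp_pos"])[:2]; T=np.dstack([d@X,d@Y,s["tcp_pos"][2]-W[...,2]])*1000
v,u=np.mgrid[:420,:560]
m=(abs(T[...,0]-20)<60)&(abs(T[...,1])<32)&(T[...,2]>6)&(T[...,2]<18)&(v>150)&(v<290)&(u>215)&(u<340)
P=T[m]; print(len(P),np.percentile(P,[0,1,50,99,100],0))
A=np.c_[P[:,:2],np.ones(len(P))]; k=np.linalg.lstsq(A,P[:,2],rcond=None)[0]; print("plane",k)
b=np.array([(x,*np.percentile(P[abs(P[:,0]-x)<2,1],[1,99])) for x in range(12,54,4)]); print(np.polyfit(b[:,0],b[:,1],1),np.polyfit(b[:,0],b[:,2],1))
t=J2W(.050,.0165); print(t); rows([*t,0.145],-90.5,8,0.05)
```

```text
t 11.22 tcp [ 0.5692 -0.2963  0.141 ] yaw -91.51 F [ 0.2 -0.3 -1.4] w 0.0553 j [-10.  22. -11.  -0. -57.   9.]
13420 [[-14.7599 -31.8958   6.0433]
 [-13.1785 -26.9751   9.7633]
 [ 25.036    0.6414  12.5727]
 [ 57.5488  28.6976  15.1885]
 [ 58.0115  31.9664  17.987 ]]
plane [ 0.0102 -0.0018 12.3344]
[  0.053  -28.4759] [-0.0305 29.0113]
[0.5936 0.0755]
dist 372.6mm turn -1.0
[0.05, -0.0465, -0.0018, -0.0005, -0.0022]
[0.05, -0.0931, -0.0037, -0.001, -0.0044]
[0.05, -0.1396, -0.0055, -0.0015, -0.0066]
[0.05, -0.1861, -0.0073, -0.002, -0.0089]
[0.05, -0.2327, -0.0092, -0.0025, -0.0111]
[0.05, -0.2792, -0.011, -0.003, -0.0133]
[0.05, -0.3257, -0.0128, -0.0035, -0.0155]
[0.05, -0.3722, -0.0146, -0.004, -0.0177]
```

Tile is level in the grip (slope ~0.6°), centre 12.7 mm ahead of the TCP, underside 22.4 mm below. Carry it over at z 0.145+.

Emit:
{"name": "step_arm", "arguments": {"motion": [[0.05, -0.03, -0.001, -0.005, 0], [0.05, -0.07, -0.003, -0.01, -0.003], [0.05, -0.115, -0.0045, -0.01, -0.006], [0.05, -0.16, -0.006, -0.01, -0.009], [0.05, -0.205, -0.008, -0.01, -0.01]]}}

```text
time_s: 11.85
tcp_pos: [0.5823, -0.0905, 0.1501]
eef_rot: [179.8, -0.0, -90.9]
contact_force: [0.8, 0.1, -0.9]
gripper_width: 0.056
```

Emit:
{"name": "step_arm", "arguments": {"motion": [[0.05, -0.045, -0.002, 0, -0.002], [0.05, -0.09, -0.0035, 0, -0.004], [0.05, -0.13, -0.005, 0, -0.006], [0.05, -0.155, -0.006, 0, -0.008], [0.05, -0.167, -0.0065, 0, -0.008]]}}

```text
time_s: 12.48
tcp_pos: [0.5917, 0.0761, 0.1501]
eef_rot: [179.9, -0.1, -90.4]
contact_force: [1.0, -0.7, -0.5]
gripper_width: 0.0556
```

Emit:
{"name": "step_arm", "arguments": {"motion": [[0.05, 0, 0, 0, 0], [0.05, 0, 0, 0, 0]]}}

```text
time_s: 12.72
tcp_pos: [0.5921, 0.0742, 0.1511]
eef_rot: [179.9, -0.0, -90.5]
contact_force: [-0.3, -0.4, -1.7]
gripper_width: 0.0554
```

Run:
```python
from fit import *
c=capture("wrist");cv2.imwrite('pics/w9.png',c['image'][:,:,::-1])
st();J=jigfit(c,O)
P=box(J,[0,-90,26],[85,-30,33.5]);print("stop",len(P),np.percentile(P,[2,50,98],0))
v,u=np.mgrid[:420,:560]
P=J[(v>140)&(v<290)&(u>215)&(u<340)]; P=P[P[:,2]>100]; print("tile",np.percentile(P,[1,50,99],0))
t=J2W(.050,.0167);rows([*t,0.0425],-90.5,1,0.05)
```

```text
t 12.78 tcp [0.5922 0.0741 0.1513] yaw -90.52 F [-0.4 -0.4 -1.6] w 0.0553 j [ 26.  18. -17.  -0. -56. -26.]
stop 1337 [[ 13.9865 -56.234   27.4163]
 [ 49.0315 -50.0723  30.3849]
 [ 83.083  -44.3127  31.7777]]
tile [[ 17.4866 -42.3843 133.5149]
 [ 46.8768  -8.0033 137.6675]
 [ 75.7381  28.4903 160.5762]]
dist 108.8mm turn -0.0
[0.05, -0.0016, -0.0014, 0.1088, -0.0003]
```

View pics/w9.png

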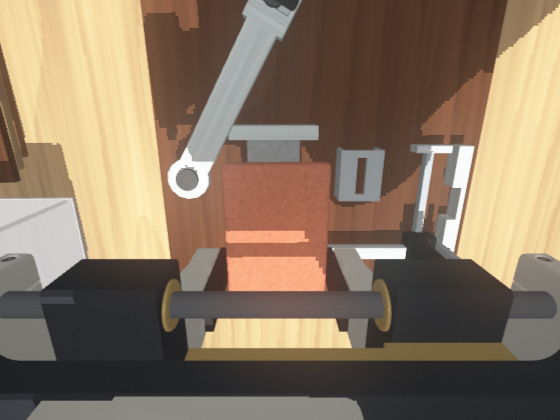

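Tile edge (277,165) is approaching the stop (272,132), square, with the arm clear. Lowering to 12 mm above the pad.

Emit:
{"name": "step_arm", "arguments": {"motion": [[0.05, -0.001, -0.001, 0.03, 0], [0.05, -0.0016, -0.0014, 0.065, 0], [0.05, -0.0016, -0.0014, 0.09, 0], [0.05, -0.0016, -0.0014, 0.096, 0], [0.05, -0.0016, -0.0014, 0.096, 0]]}}

```text
time_s: 13.4
tcp_pos: [0.5941, 0.0761, 0.0559]
eef_rot: [-180.0, -0.0, -90.5]
contact_force: [0.4, -0.1, -0.1]
gripper_width: 0.0554
```

Run:
```python
from fit import *
c=capture("wrist");cv2.imwrite('pics/w10.png',c['image'][:,:,::-1])
st();J=jigfit(c,O)
P=box(J,[0,-90,26],[85,-30,33.5]);print("stop",len(P),np.percentile(P,[2,50,98],0))
v,u=np.mgrid[:420,:560]
P=J[(v>140)&(v<290)&(u>215)&(u<340)]; P=P[(P[:,2]>38)&(P[:,2]<50)]; print("tile",np.percentile(P,[0,1,50,99,100],0))
t=J2W(.050,.0167);rows([*t,0.0425],-90.5,1,0.05)
```

```text
t 13.45 tcp [0.5945 0.0764 0.0565] yaw -90.47 F [ 0.4  0.2 -1.2] w 0.0556 j [ 26.  24. -22.   0. -44. -26.]
stop 3153 [[ 13.9439 -56.2581  29.037 ]
 [ 48.8788 -50.6764  30.4491]
 [ 83.1506 -44.8922  31.8623]]
tile [[ 14.5237 -40.7228  38.0013]
 [ 21.1352 -40.2499  40.0509]
 [ 49.3236  -7.4589  42.3774]
 [ 76.9643  30.519   46.5192]
 [ 82.727   31.9866  49.9963]]
dist 14.0mm turn 0.0
[0.05, 0.0008, 0.0009, 0.014, 0.0005]
```

View pics/w10.png

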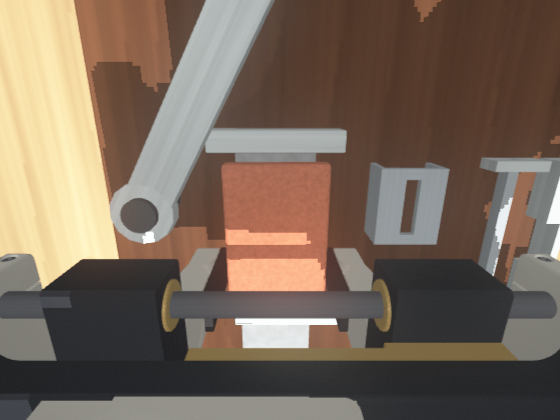

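Emit:
{"name": "step_arm", "arguments": {"motion": [[0.05, 0.0004, 0, 0.006, 0], [0.05, 0.0004, 0, 0.01, 0], [0.05, 0.0004, 0, 0.012, 0], [0.05, 0.0004, 0, 0.012, 0], [0.05, 0.0004, 0, 0.012, 0]]}}

```text
time_s: 14.08
tcp_pos: [0.594, 0.0763, 0.0437]
eef_rot: [-180.0, 0.0, -90.5]
contact_force: [-0.2, -0.0, -1.4]
gripper_width: 0.0552
```

Run:
```python
from fit import *
st();c=capture("wrist");J=jigfit(c,O)
v,u=np.mgrid[:420,:560]
P=J[(v>140)&(v<290)&(u>215)&(u<340)]; P=P[(P[:,2]>26)&(P[:,2]<40)]; print("tile",np.percentile(P,[1,50,99],0))
st()
```

```text
t 14.07 tcp [0.594  0.0763 0.0437] yaw -90.45 F [-0.2 -0.  -1.4] w 0.0552 j [ 26.  25. -23.   0. -43. -26.]
tile [[ 19.873  -51.2479  28.0808]
 [ 48.7495 -12.0659  30.1819]
 [ 77.1714  30.4689  35.8397]]
t 14.12 tcp [0.594  0.0763 0.0437] yaw -90.45 F [-0.8  0.1 -1.3] w 0.0554 j [ 26.  25. -23.   0. -43. -26.]
```

Still about 1 mm to go (weight still carried), so lowering slightly until the load comes off.

Emit:
{"name": "step_arm", "arguments": {"motion": [[0.05, 0, 0, 0.001, 0], [0.05, 0, 0, 0.0012, 0], [0.05, 0, 0, 0.0012, 0]]}}

```text
time_s: 14.5
tcp_pos: [0.594, 0.0763, 0.0429]
eef_rot: [-180.0, 0.0, -90.4]
contact_force: [-2.4, 0.5, 4.4]
gripper_width: 0.0558
```

Contact (+4.4 N). Release gently.

Emit:
{"name": "step_arm", "arguments": {"motion": [[0.058, 0, 0, 0, 0], [0.06, 0, 0, 0, 0], [0.064, 0, 0, 0, 0], [0.068, 0, 0, 0, 0], [0.068, 0, 0, 0, 0]]}}

```text
time_s: 15.12
tcp_pos: [0.5938, 0.0762, 0.0423]
eef_rot: [180.0, -0.0, -90.5]
contact_force: [-0.1, -0.4, 0.1]
gripper_width: 0.0679
```

Emit:
{"name": "step_arm", "arguments": {"motion": [[0.068, 0, 0, -0.02, 0], [0.068, 0, 0, -0.06, 0], [0.068, 0, 0, -0.12, 0], [0.068, 0, 0, -0.16, 0], [0.068, 0, 0, -0.16, 0]]}}

```text
time_s: 15.75
tcp_pos: [0.5957, 0.0769, 0.2065]
eef_rot: [-179.6, 0.1, -90.4]
contact_force: [0.0, 0.9, -0.7]
gripper_width: 0.0682
```

Run:
```python
from fit import *
c=capture("wrist");cv2.imwrite('pics/w11.png',c['image'][:,:,::-1])
st();J=jigfit(c,O)
P=J[J[...,2]>0]
def tile(c,J):
    im=c["image"].astype(int); m=(im[...,0]>1.6*im[...,2])&(J[...,2]>26)&(J[...,2]<34)&(abs(J[...,0]-50)<40)&(abs(J[...,1]-4)<60)
    P=J[m]; print("tile",len(P),np.percentile(P,[1,50,99],0),rect(P[:,:2]))
tile(c,J)
c=capture("top");J=jigfit(c,O);tile(c,J)
```

```text
t 15.80 tcp [0.5945 0.0766 0.204 ] yaw -90.46 F [-0.6 -0.2 -0.9] w 0.0681 j [ 26.  15. -13.  -0. -62. -26.]
tile 4438 [[ 21.6055 -39.7363  27.4661]
 [ 48.9939   1.8605  29.5134]
 [ 76.1678  48.6707  31.1047]] ((48.801639556884766, 4.8407440185546875), (56.13782501220703, 89.82717895507812), 0.3599473237991333)
tile 172 [[ 22.6331 -38.4025  26.1702]
 [ 48.5038 -19.4913  29.9943]
 [ 74.6398   2.22    33.9515]] ((48.59502410888672, -17.955909729003906), (52.73575973510742, 40.90263366699219), 0.20152461528778076)
```

View pics/w11.png

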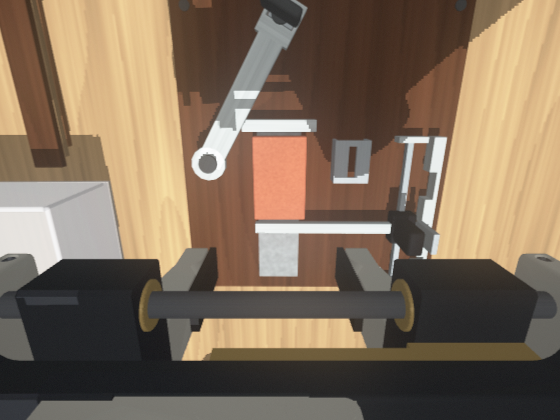

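Tile is at jig (48.8, 4.8), top z 29.5, square, clear of stop and fence. Now view the stud.

Run:
```python
from fit import *
rows([0.54,-0.05,0.2],-31,7,0.05)
```

```text
dist 137.2mm turn -59.5
[0.05, 0.0181, 0.0075, 0.0003, -0.1483]
[0.05, 0.0362, 0.015, 0.0007, -0.2966]
[0.05, 0.0543, 0.0225, 0.001, -0.4448]
[0.05, 0.0724, 0.03, 0.0014, -0.5931]
[0.05, 0.0905, 0.0375, 0.0017, -0.7414]
[0.05, 0.1086, 0.0451, 0.0021, -0.8897]
[0.05, 0.1268, 0.0526, 0.0024, -1.0379]
```

Emit:
{"name": "step_arm", "arguments": {"motion": [[0.05, 0.025, 0.01, 0, -0.15], [0.05, 0.05, 0.02, 0, -0.3], [0.05, 0.076, 0.032, 0, -0.45], [0.05, 0.1, 0.042, 0, -0.6], [0.05, 0.127, 0.0526, 0, -0.75]]}}

```text
time_s: 16.48
tcp_pos: [0.539, -0.0511, 0.2005]
eef_rot: [179.8, 0.1, -47.2]
contact_force: [-0.0, 0.2, 1.2]
gripper_width: 0.0502
```

Emit:
{"name": "step_arm", "arguments": {"motion": [[0.05, 0, 0, 0, -0.15], [0.05, 0, 0, 0, -0.29], [0.05, 0, 0, 0, -0.29], [0.05, 0, 0, 0, -0.29]]}}

```text
time_s: 16.98
tcp_pos: [0.5399, -0.0503, 0.2015]
eef_rot: [179.9, 0.1, -31.0]
contact_force: [-0.2, 0.1, 0.9]
gripper_width: 0.05
```

Run:
```python
from fit import *
c=capture("wrist");cv2.imwrite('pics/w12.png',c['image'][:,:,::-1])
st();W=world(c);piv=J2W(.12,-.015);print("pivot",piv)
for l in ["stud_head","pivot"]: print(l,[(np.round(x["location"],4).tolist(),round(x["p"],2)) for x in spotter.tip_of("wrist",l)[:2]])
v,u=np.mgrid[:420,:560]
m=(W[...,2]>.082)&(W[...,2]<.093)&(abs(W[...,0]-.59)<.05)&(abs(W[...,1]+.083)<.05)&(v<300)
P=W[m]; R=rect(P[:,:2]); print("wing",len(P),np.median(P,0),R)
d=np.array(R[0])-piv; print("r",np.hypot(*d),"theta",np.degrees(np.arctan2(-d[1],-d[0])))
m=(W[...,2]>.040)&(W[...,2]<.047)&(W[...,0]>.5)&(W[...,1]<.02)&(W[...,1]>-.12)&(W[...,0]<.66)&(v<300)
P=W[m]; print("armtop",len(P),rect(P[:,:2]))
```

```text
t 17.02 tcp [ 0.54   -0.0503  0.2017] yaw -31.01 F [ 0.1 -0.7  0.4] w 0.0497 j [ 15.  10. -20.  -0. -60.  44.]
pivot [0.6634 0.0434]
stud_head [([0.595, -0.0845, 0.0784], 0.87)]
pivot [([0.6615, 0.0438, 0.0312], 0.94)]
wing 458 [ 0.5916 -0.0823  0.0873] ((0.5910101532936096, -0.0820198655128479), (0.008914225734770298, 0.03371073678135872), 61.65272521972656)
r 0.1447536135766937 theta 60.01024986296059
armtop 3608 ((0.6158344745635986, -0.03636442869901657), (0.13997694849967957, 0.03178611397743225), 61.208831787109375)
```

View pics/w12.png

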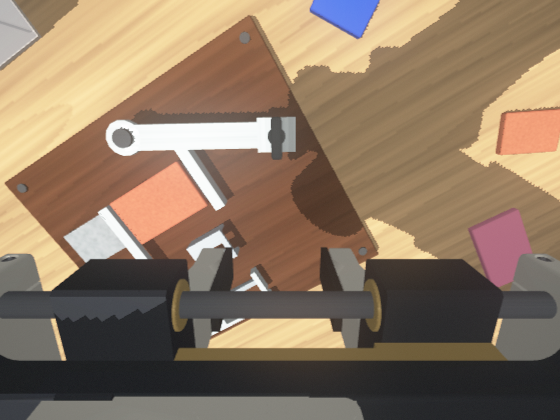

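The view shows the arm from pivot (123,137) to the stud wing (277,137), across the arm. I'll check the boss height around the stud before gripping.

Run:
```python
from fit import *
c=capture("wrist");W=world(c)
piv=J2W(.12,-.015); th=np.radians(60.3); e=-np.array([np.cos(th),np.sin(th)]); n=np.array([e[1],-e[0]])
d=W[...,:2]-piv; A=np.dstack([d@e,d@n,W[...,2]])*1000
m=(A[...,0]>95)&(A[...,0]<185)&(abs(A[...,1])<25)&(A[...,2]>30)
P=A[m]
for a in range(95,185,6):
    Q=P[abs(P[:,0]-a)<3]; 
    if len(Q): print(a,len(Q),"z",np.percentile(Q[:,2],[5,50,95]).round(1),"w",np.percentile(Q[:,1],[2,98]).round(1))
rows([0.591,-0.082,0.115],-29.5,3,0.032); st()
```

```text
95 551 z [ 43.2 264.9 272.5] w [-8.3 24.7]
101 1085 z [ 43.1 264.3 272.5] w [-8.2 24.5]
107 1092 z [ 43.1 264.7 272.5] w [-8.1 24.7]
113 1161 z [ 43.2 264.3 272.4] w [-7.9 24.9]
119 167 z [42.3 43.5 44.7] w [-10.6  12.6]
125 177 z [42.1 43.5 44.8] w [-11.8  13.2]
131 221 z [42.4 43.5 44.8] w [-14.8  16.6]
137 214 z [42.3 43.6 60.7] w [-14.7  16.6]
143 293 z [85.3 87.1 88.4] w [-15.6  16.3]
149 240 z [43.  86.4 88.1] w [-15.5  16.2]
155 208 z [42.2 43.5 45. ] w [-14.4  16. ]
161 175 z [42.1 43.5 44.8] w [-15.   16.3]
173 551 z [254.5 264.9 272.1] w [23.1 24.9]
179 795 z [254.7 265.2 272. ] w [23.1 24.8]
dist 105.8mm turn -1.4
[0.032, 0.02, 0.0004, 0.029, -0.0083]
[0.032, 0.04, 0.0008, 0.0581, -0.0166]
[0.032, 0.0599, 0.0011, 0.0871, -0.025]
t 17.18 tcp [ 0.5402 -0.0502  0.2021] yaw -30.93 F [0.  0.7 0.9] w 0.0500 j [ 15.  10. -20.  -0. -60.  44.]
```

Emit:
{"name": "step_arm", "arguments": {"motion": [[0.032, 0.02, 0.0003, 0.03, -0.008], [0.032, 0.04, 0.0007, 0.06, -0.017], [0.032, 0.06, 0.001, 0.08, -0.025], [0.032, 0.06, 0.001, 0.08, -0.025]]}}

```text
time_s: 17.68
tcp_pos: [0.5908, -0.0826, 0.1202]
eef_rot: [179.9, 0.2, -29.5]
contact_force: [-0.4, 0.4, 0.0]
gripper_width: 0.0322
```

Run:
```python
from fit import *
c=capture("wrist");cv2.imwrite('pics/w13.png',c['image'][:,:,::-1])
W=world(c);st()
v,u=np.mgrid[:420,:560]
m=(W[...,2]>.082)&(W[...,2]<.093)&(abs(W[...,0]-.59)<.03)&(abs(W[...,1]+.083)<.03)&(v<300)
P=W[m]; print("wing",len(P),rect(P[:,:2]))
rows([0.591,-0.082,0.081],-29.5,3,0.032);
```

```text
t 17.73 tcp [ 0.5909 -0.0822  0.1215] yaw -29.51 F [ 0.9 -0.4  0.3] w 0.0320 j [ 11.  19. -19.   0. -52.  50.]
wing 704 ((0.5911649465560913, -0.08245083689689636), (0.008270876482129097, 0.03385677933692932), 60.199058532714844)
dist 40.5mm turn -0.0
[0.032, -0.0, -0.0001, 0.0135, -0.0001]
[0.032, -0.0, -0.0002, 0.027, -0.0002]
[0.032, -0.0, -0.0003, 0.0405, -0.0003]
```

View pics/w13.png

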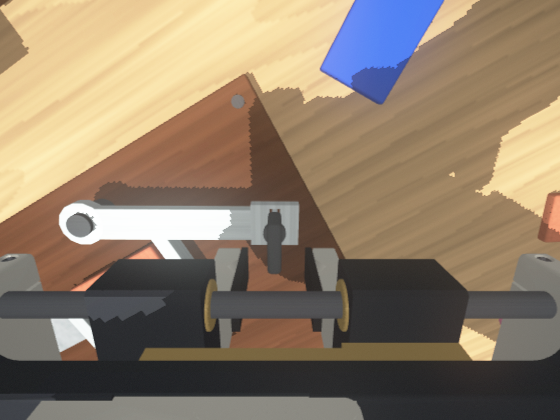

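The wing (275,240) is centred between the fingers. Descend and grip with 25 N.

Emit:
{"name": "step_arm", "arguments": {"motion": [[0.032, 0, 0, 0.015, 0], [0.032, 0, 0, 0.03, 0], [0.032, 0, 0, 0.04, 0], [0.032, 0, 0, 0.04, 0]]}}

```text
time_s: 18.23
tcp_pos: [0.5905, -0.0819, 0.0814]
eef_rot: [179.9, 0.1, -29.4]
contact_force: [-0.2, 0.5, 1.2]
gripper_width: 0.0318
```

Emit:
{"name": "step_arm", "arguments": {"motion": [[0.02, 0, 0, 0, 0], [0.01, 0, 0, 0, 0], [0.005, 0, 0, 0, 0], [0.005, 0, 0, 0, 0]], "newtons": 25}}

```text
time_s: 18.73
tcp_pos: [0.5917, -0.0818, 0.0828]
eef_rot: [-180.0, -0.0, -29.4]
contact_force: [0.4, -0.1, 1.1]
gripper_width: 0.0087
```

Run:
```python
from fit import *
st()
piv=J2W(.12,-.015); s=r.get_state(); d=s["tcp_pos"][:2]-piv; R=np.hypot(*d); th0=np.degrees(np.arctan2(-d[1],-d[0])); print(R,th0)
# arcs
def pose(th): a=np.radians(th); return piv-0.145*np.array([np.cos(a),np.sin(a)])
def call(tha,ths):
    a=np.radians(tha-90); X=np.array([np.cos(a),np.sin(a)]); Y=np.array([np.sin(a),-np.cos(a)])
    for t in ths:
        dd=pose(t)-pose(tha); print([0.005,*(np.round([dd@X,dd@Y],4)),0,round(np.radians(tha-t),4)])
call(60.3,[56,50,44,38,32]); print(); call(32,[26,20,14,8,4]); print(pose(-.5),pose(4))
```

```text
t 18.73 tcp [ 0.5917 -0.0818  0.0828] yaw -29.45 F [ 0.4 -0.1  1.1] w 0.0087 j [ 11.  22. -21.  -0. -47.  50.]
0.1442733353602666 60.19817701126718
[0.005, np.float64(-0.0109), np.float64(-0.0004), 0, np.float64(0.075)]
[0.005, np.float64(-0.0259), np.float64(-0.0023), 0, np.float64(0.1798)]
[0.005, np.float64(-0.0407), np.float64(-0.0058), 0, np.float64(0.2845)]
[0.005, np.float64(-0.055), np.float64(-0.0108), 0, np.float64(0.3892)]
[0.005, np.float64(-0.0687), np.float64(-0.0173), 0, np.float64(0.4939)]

[0.005, np.float64(-0.0152), np.float64(-0.0008), 0, np.float64(0.1047)]
[0.005, np.float64(-0.0301), np.float64(-0.0032), 0, np.float64(0.2094)]
[0.005, np.float64(-0.0448), np.float64(-0.0071), 0, np.float64(0.3142)]
[0.005, np.float64(-0.059), np.float64(-0.0125), 0, np.float64(0.4189)]
[0.005, np.float64(-0.0681), np.float64(-0.017), 0, np.float64(0.4887)]
[0.5184 0.0446] [0.5187 0.0332]
```

Emit:
{"name": "step_arm", "arguments": {"motion": [[0.005, -0.011, -0.0004, 0, 0.075], [0.005, -0.026, -0.0023, 0, 0.18], [0.005, -0.0407, -0.0058, 0, 0.285], [0.005, -0.055, -0.0108, 0, 0.39], [0.005, -0.0687, -0.0173, 0, 0.494]]}}

```text
time_s: 19.35
tcp_pos: [0.5407, -0.0326, 0.0828]
eef_rot: [-179.9, -0.1, -57.9]
contact_force: [3.8, 1.7, -2.2]
gripper_width: 0.0089
```

```bash
python3 -c "
from fit import *
st()
piv=J2W(.12,-.015); s=r.get_state(); d=s['tcp_pos'][:2]-piv; print(np.hypot(*d),np.degrees(np.arctan2(-d[1],-d[0])))"
```

```text
t 19.35 tcp [ 0.5407 -0.0326  0.0828] yaw -57.93 F [ 3.8  1.7 -2.2] w 0.0089 j [ 17.  17. -28.   0. -44.  15.]
0.14424415651426775 31.761178033960988
```

Emit:
{"name": "step_arm", "arguments": {"motion": [[0.005, -0.0152, -0.0008, 0, 0.105], [0.005, -0.03, -0.0032, 0, 0.21], [0.005, -0.0448, -0.0071, 0, 0.315], [0.005, -0.059, -0.0125, 0, 0.42], [0.005, -0.068, -0.017, 0, 0.49]]}}

```text
time_s: 19.98
tcp_pos: [0.5193, 0.0344, 0.0829]
eef_rot: [-179.8, 0.0, -85.9]
contact_force: [4.6, -0.7, -2.2]
gripper_width: 0.0086
```

```bash
python3 -c "
from fit import *
st()
piv=J2W(.12,-.015); s=r.get_state(); d=s['tcp_pos'][:2]-piv; print(np.hypot(*d),np.degrees(np.arctan2(-d[1],-d[0])))
rows([0.5187,0.0446,0.0828],-90.5,2,0.005)"
```

```text
t 19.98 tcp [0.5193 0.0344 0.0829] yaw -85.93 F [ 4.6 -0.7 -2.2] w 0.0086 j [ 25.  16. -31.   0. -43. -21.]
0.14437566556717144 3.5589586075811472
dist 10.2mm turn 4.6
[0.005, -0.0051, -0.0001, 0.0, 0.0399]
[0.005, -0.0102, -0.0002, 0.0001, 0.0798]
```

Now to the stop, slightly over, watching for the force.

Emit:
{"name": "step_arm", "arguments": {"motion": [[0.005, -0.005, 0, 0, 0.04], [0.005, -0.009, 0, 0, 0.08], [0.005, -0.0105, 0, 0, 0.08], [0.005, -0.0105, 0, 0, 0.08]]}}

```text
time_s: 20.48
tcp_pos: [0.5189, 0.0445, 0.0829]
eef_rot: [-179.8, 0.1, -90.3]
contact_force: [4.7, 0.2, -3.5]
gripper_width: 0.0088
```

Emit:
{"name": "step_arm", "arguments": {"motion": [[0.005, -0.001, 0, 0, 0], [0.005, -0.002, 0, 0, 0], [0.005, -0.002, 0, 0, 0]]}}

```text
time_s: 20.85
tcp_pos: [0.5189, 0.046, 0.0829]
eef_rot: [-179.8, 0.0, -90.3]
contact_force: [6.0, -2.9, -3.5]
gripper_width: 0.0089
```

Emit:
{"name": "step_arm", "arguments": {"motion": [[0.005, -0.001, 0, 0, 0], [0.005, -0.002, 0, 0, 0], [0.005, -0.002, 0, 0, 0]]}}

```text
time_s: 21.22
tcp_pos: [0.5187, 0.047, 0.0828]
eef_rot: [-179.9, -0.1, -90.3]
contact_force: [8.3, -8.1, -3.3]
gripper_width: 0.0087
```

At the stop (8 N). Ease off 1.5 mm, then push down in steps.

Emit:
{"name": "step_arm", "arguments": {"motion": [[0.005, 0.0015, -0.0008, 0, 0], [0.005, 0.0015, -0.0008, 0.004, 0], [0.005, 0.0015, -0.0008, 0.008, 0], [0.005, 0.0015, -0.0008, 0.012, 0], [0.005, 0.0015, -0.0008, 0.012, 0]], "newtons": 40}}

```text
time_s: 21.85
tcp_pos: [0.5191, 0.0465, 0.071]
eef_rot: [-179.9, -0.0, -90.3]
contact_force: [2.6, -2.7, 7.9]
gripper_width: 0.0092
```

Run:
```python
from fit import *
c=capture("wrist");cv2.imwrite('pics/w14.png',c['image'][:,:,::-1]);st()
```

```text
t 21.90 tcp [0.5191 0.0465 0.0711] yaw -90.34 F [ 3.1 -3.8  8.8] w 0.0088 j [ 27.  17. -31.   0. -42. -27.]
```

View pics/w14.png

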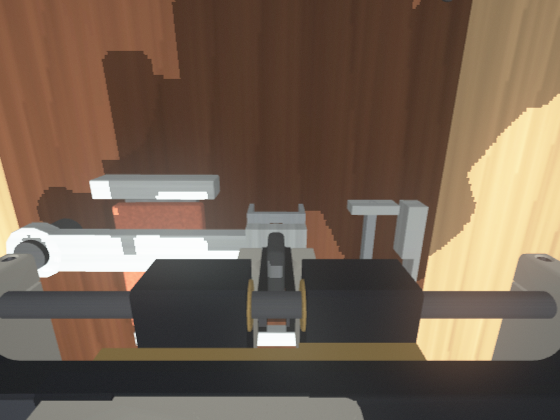

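Spring force 8.8 N, so it's pushed in ~11.8 mm. Turning clockwise.

Emit:
{"name": "step_arm", "arguments": {"motion": [[0.005, 0, 0, 0.0003, 0.16], [0.005, 0, 0, 0.0003, 0.32], [0.005, 0, 0, 0.0003, 0.48], [0.005, 0, 0, 0.0003, 0.64], [0.005, 0, 0, 0.0003, 0.8]]}}

```text
time_s: 22.52
tcp_pos: [0.5196, 0.0464, 0.0711]
eef_rot: [-179.9, 0.1, -136.5]
contact_force: [4.1, -5.2, 7.7]
gripper_width: 0.0088
```

```bash
python3 -c "
from fit import *
st();print(r.get_state()['moment'])"
```

```text
t 22.52 tcp [0.5196 0.0464 0.0711] yaw -136.46 F [ 4.1 -5.2  7.7] w 0.0088 j [ 27.  17. -31.   0. -42. -73.]
[-2.0776 -1.9692  0.0204]
```

Emit:
{"name": "step_arm", "arguments": {"motion": [[0.005, 0, 0, 0, 0.16], [0.005, 0, 0, 0, 0.32], [0.005, 0, 0, 0, 0.48], [0.005, 0, 0, 0, 0.62], [0.005, 0, 0, 0, 0.68]]}}

```text
time_s: 23.15
tcp_pos: [0.5198, 0.046, 0.0713]
eef_rot: [-179.9, 0.2, -175.3]
contact_force: [5.6, -6.7, 7.2]
gripper_width: 0.0085
```

```bash
python3 -c "
from fit import *
st();print(r.get_state()['moment'])"
```

```text
t 23.15 tcp [0.5198 0.046  0.0713] yaw -175.28 F [ 5.6 -6.7  7.2] w 0.0085 j [  27.   17.  -31.    0.  -42. -112.]
[-3.0567 -2.4037 -0.0023]
```

Emit:
{"name": "step_arm", "arguments": {"motion": [[0.005, 0, 0, 0, 0.03], [0.005, 0, 0, 0, 0.05], [0.005, 0, 0, 0, 0.05]]}}

```text
time_s: 23.52
tcp_pos: [0.5198, 0.0461, 0.0713]
eef_rot: [-180.0, 0.2, -177.9]
contact_force: [4.8, -6.6, 7.8]
gripper_width: 0.0087
```

```bash
python3 -c "
from fit import *
st();print(r.get_state()['moment'])"
```

```text
t 23.52 tcp [0.5198 0.0461 0.0713] yaw -177.95 F [ 4.8 -6.6  7.8] w 0.0087 j [  27.   17.  -31.    0.  -42. -115.]
[-2.8822 -2.3025  0.3858]
```

Stop torque felt (0.39 N m). Let the stud rise onto the keeper, then release.

Emit:
{"name": "step_arm", "arguments": {"motion": [[0.005, 0, 0, -0.001, 0], [0.005, 0, 0, -0.002, 0], [0.005, 0, 0, -0.0025, 0]]}}

```text
time_s: 23.9
tcp_pos: [0.5198, 0.0461, 0.0737]
eef_rot: [-180.0, 0.2, -177.9]
contact_force: [4.4, -7.4, 6.8]
gripper_width: 0.0086
```

Emit:
{"name": "step_arm", "arguments": {"motion": [[0.012, 0, 0, 0, 0], [0.02, 0, 0, 0, 0], [0.03, 0, 0, 0, 0], [0.032, 0, 0, 0, 0]]}}

```text
time_s: 24.4
tcp_pos: [0.5177, 0.0465, 0.0723]
eef_rot: [-180.0, -0.0, -178.1]
contact_force: [-1.0, -0.6, 0.8]
gripper_width: 0.0305
```

Emit:
{"name": "step_arm", "arguments": {"motion": [[0.032, 0, 0, -0.03, 0], [0.032, 0, 0, -0.08, 0], [0.032, 0, 0, -0.13, 0], [0.032, 0, 0, -0.13, 0], [0.032, 0, 0, -0.13, 0]]}}

```text
time_s: 25.02
tcp_pos: [0.5176, 0.0465, 0.2022]
eef_rot: [180.0, -0.0, -178.1]
contact_force: [-0.7, 0.1, -0.9]
gripper_width: 0.032
```

Run:
```python
from fit import *
c=capture("wrist");cv2.imwrite('pics/w15.png',c['image'][:,:,::-1]);st()
J=jigfit(c)
v,u=np.mgrid[:420,:560]
m=(J[...,2]>65)&(J[...,2]<95)&(abs(J[...,0]+25)<40)&(abs(J[...,1]+15)<40)&(v<300); P=J[m]
if len(P): print("wing",len(P),np.median(P,0),np.percentile(P[:,2],[5,95]),rect(P[:,:2]))
```

```text
t 25.07 tcp [0.5173 0.0463 0.2015] yaw -178.07 F [-0.3 -0.3 -0.7] w 0.0319 j [  27.    8.  -22.   -0.  -60. -115.]
wing 374 [-27.325  -14.0584  78.3718] [72.6406 79.5898] ((-25.164281845092773, -13.897455215454102), (33.63334655761719, 8.853368759155273), 5.067244529724121)
```

View pics/w15.png

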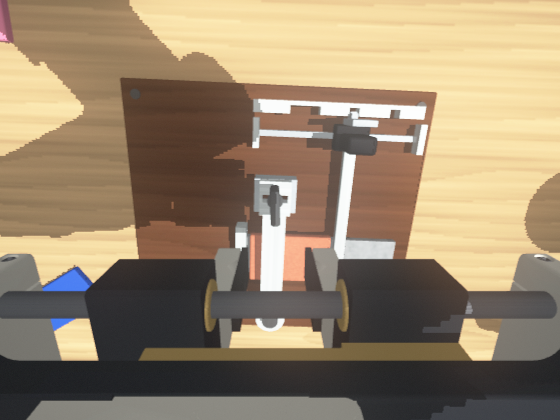

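Wing (275,203) lies along the arm, and its top at 79 mm means it's held down ~9 mm, so it's locked. Final check of tile, fence and bystanders from a step back.

Emit:
{"name": "step_arm", "arguments": {"motion": [[0.05, 0.03, 0, -0.03, 0], [0.05, 0.04, 0.04, -0.05, 0], [0.05, 0.04, 0.09, -0.05, 0], [0.05, 0.04, 0.14, -0.05, 0], [0.05, 0.04, 0.14, -0.05, 0]]}}

```text
time_s: 25.7
tcp_pos: [0.4727, 0.1874, 0.2508]
eef_rot: [-179.9, -0.1, -177.9]
contact_force: [0.3, -1.2, -0.1]
gripper_width: 0.0499
```

Run:
```python
from fit import *
st()
for n in ["top","side"]:
    c=capture(n); J=jigfit(c); im=c["image"].astype(int)
    cv2.imwrite(f"pics/{n}9.png",cv2.resize(c["image"][110:250,160:300] if n=="top" else c["image"][130:270,180:360],None,fx=4,fy=4,interpolation=2)[:,:,::-1])
    m=(im[...,0]>1.6*im[...,2])&(J[...,2]>24)&(J[...,2]<36)&(abs(J[...,0]-50)<40)&(abs(J[...,1]-4)<60); P=J[m]
    if len(P)>20: print(n,"tile",len(P),np.median(P[:,2]),rect(P[:,:2]))
    P=box(J,[5,30,26],[68,90,35]); print("fence",len(P),np.median(P,0) if len(P) else 0)
    P=box(J,[-115,30,60],[-60,90,80]); print("grip",len(P),np.percentile(P,[2,50,98],0) if len(P) else 0)
    m=(J[...,2]>39)&(J[...,2]<47)&(J[...,0]>0)&(J[...,0]<135)&(abs(J[...,1]+15)<50); P=J[m]
    b=np.array([(x,np.median(P[abs(P[:,0]-x)<6,1])) for x in range(10,110,10)]); print("arm slope rad",np.polyfit(*b.T,1))
    for l in ["small_tile","disc","mug","brush","jar","rib","bowl"]: print(l,[np.round(x["location"],3).tolist() for x in spotter.tip_of(n,l)[:1]])
```

```text
t 25.70 tcp [0.4727 0.1874 0.2508] yaw -177.88 F [ 0.3 -1.2 -0.1] w 0.0499 j [  44.    5.  -19.   -0.  -66. -132.]
top tile 305 29.748859939050078 ((47.279197692871094, 5.707004547119141), (88.59903717041016, 56.06771469116211), 89.8738784790039)
fence 138 [38.8571 49.3926 30.2691]
grip 68 [[-106.3479   47.5142   61.3539]
 [ -87.5847   59.3476   71.4724]
 [ -77.6665   71.6377   77.0545]]
arm slope rad [ -0.0242 -13.045 ]
small_tile [[0.456, -0.314, -0.004]]
disc [[0.495, -0.452, 0.003]]
mug [[0.699, -0.37, 0.005]]
brush [[0.319, -0.365, -0.004]]
jar []
rib [[0.38, 0.385, -0.0]]
bowl []
side tile 218 31.583468300467544 ((49.385887145996094, 5.116794586181641), (94.70089721679688, 55.776546478271484), 89.86268615722656)
fence 142 [39.5358 52.6289 31.0949]
grip 78 [[-105.4561   43.2276   60.2747]
 [ -87.5311   53.607    72.1484]
 [ -76.2317   69.5629   78.401 ]]
arm slope rad [  0.0018 -18.3626]
small_tile [[0.453, -0.312, 0.001]]
disc [[0.495, -0.452, 0.002]]
mug [[0.698, -0.366, -0.0]]
brush [[0.316, -0.367, 0.001]]
jar [[0.674, 0.395, 0.001]]
rib [[0.384, 0.382, -0.001]]
bowl [[0.528, 0.426, 0.003]]
```

View pics/top9.png

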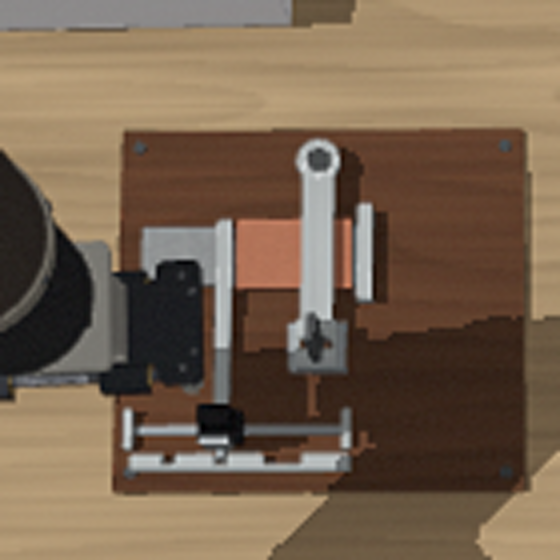

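View pics/side9.png

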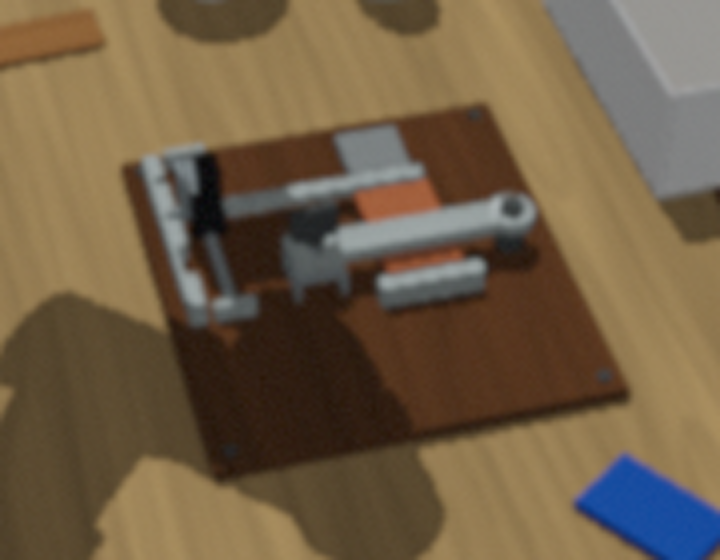

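Top and side crops show the tile under the arm between fence (223,260) and stop (364,250), the wing along the arm over the keeper, and the latch in the middle notch (220,455). The bystanders are where they were. Handing in.

Emit:
{"name": "step_arm", "arguments": {"motion": [[0.05, 0, 0, 0, 0], [0.05, 0, 0, 0, 0], [0.05, 0, 0, 0, 0]]}}

```text
time_s: 26.88
tcp_pos: [0.4733, 0.185, 0.2525]
eef_rot: [-180.0, -0.0, -178.1]
contact_force: [0.2, -1.4, 0.3]
gripper_width: 0.0501
```

```bash
python3 -c "
from fit import *
st(); print(workorder.close_job())"
```

```text
t 26.88 tcp [0.4733 0.185  0.2525] yaw -178.06 F [ 0.2 -1.4  0.3] w 0.0501 j [  44.    4.  -19.   -0.  -66. -132.]
the job is handed in; nothing more can be done
None
```

I set up the jig and handed the job in at 26.9 s; no verdict was reported.

**What I did:** I squeezed the tab, slid the fence one notch and let it latch. I then laid the large terracotta tile on the pad, swung the arm to its stop, and pushed and turned the stud until it locked.

**Last checks:**
- **Fence:** it measured about 58 mm right after I let go, with the tab out; the last top picture shows the latch in the middle notch.
- **Tile:** it lies at about x 49, y 5 mm in the jig's frame. It is square within about 0.5°, and its top at about 30 mm means it sits flat on the pad.
- **Arm:** I felt its stop at 8 N.
- **Stud:** the wing lies about 5° off the arm line, a turn of about 1.48 rad, and is held down about 9 mm.
- **Bystanders:** those seen again were within about 5 mm of where they started. The top camera missed the jar and the bowl. The side camera found both; for the bowl that compares with the top camera's starting position.

**Disagreements:** the final far-camera fits were noisy.
- **Arm slope:** the top camera gave -0.024 rad and the side camera 0.002 rad.
- **Fence:** the final fits, 49 and 53 mm, were spoiled by tile pixels. I relied on the wrist measurement and the pictures instead.

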